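Load and switch on the bead spinner

TASK

Using the scoop, and never touching the beads with your fingers, move every bead from the wooden trough into the blue bowl of the bead spinner, in as many scoops as it takes, and lay the scoop flat back on its blue mat. Only when all the beads are in the bowl, push the orange battery fully home into the spinner's socket, and then flip the red toggle over to on. Do not disturb the mug or the jar.

Things in the scene. Friction and masses are not known exactly. Their poses are not given: they have to be found in the camera images.
- trough: open smooth wooden bead trough, fixed. Origin: underside; y along it. Inside, a flat floor 96 mm (x) by 200 mm (y from -100 to +100 mm), 5 mm above the table. -y end: slopes up at 45 degrees to a rim at y = -140 mm. +y end: an upright wall, inner face at y = +100 mm, top 60 mm above the table. Upright side walls 5 mm thick, top 45 mm above the table
- scoop: steel scoop, loose, 140 g. Origin: centre of the pan's underside; x to its open nose, z up. Pan 85 mm long (lip at x = +42.5), 86 mm wide (81 inside), floor 2 mm, side and back walls 30 mm high (the sides end 18 mm behind the lip). A strip at its back carries a level black handle bar, 18 x 18 mm in section, along x from -49 to -148 mm, axis at z = 70 mm
- scoop_mid (a point): point at the level of the pan's underside, below the middle of the scoop's whole length
- mat: blue cloth-covered mat 100 mm (x) by 260 mm (y), 3 mm thick, fixed; origin at the centre of its underside. The scoop starts on it
- spinner: white bead spinner, fixed: base block 150 mm (x) by 320 mm (y), 45 mm high, origin at the centre of its underside. On top, along y: the blue bowl (centre y = -85 mm), the battery socket (y = +40 mm) and the switch (y = +128 mm)
- bowl_floor (a point): centre of the bowl's inner floor, 50 mm above the table. Inside radius about 48 mm at the floor, 64 mm at 15 mm up, 70 mm at the rim; the rim is 50 mm above this point (100 mm above the table), 74 mm outside radius
- socket (a point): centre of the mouth of the battery socket, in the top face of the base, between two orange lines; axes of the spinner. The pocket is 42 mm (x) by 56 mm (y) and 16 mm deep
- battery: orange battery block, loose, 40 mm (x) by 54 mm (y) by 44 mm (z), about 180 g, origin at the centre of its underside, upright; its lowest 3 mm are 2 mm slimmer on every side. Fits the socket either way round and then stands 28 mm proud
- switch (a joint): toggle switch at the socket's end of the spinner: 0 rad leans towards the spinner's -x side (off), 1.0 rad leans to its +x side (on); light, stays where it is left. Its hinge runs along the spinner's y, 67 mm above the table, the stem is 45 mm long
- switch_tip (a point): centre of the red ball (radius 13 mm) at the end of the toggle
- mug: white mug, loose, 82 mm across and 88 mm high: a bystander; origin at the centre of its underside
- jar: green glass jar with a dark lid, loose, 72 mm across and 105 mm high: a bystander; origin at the centre of its underside
- bead0: round bead, 26 mm across, 12 g, red, with dark hole ends; origin at its centre. May be absent (None)
- bead1: round bead, 26 mm across, 12 g, yellow, with dark hole ends; origin at its centre. May be absent (None)
- bead2: round bead, 26 mm across, 12 g, green, with dark hole ends; origin at its centre. May be absent (None)
- bead3: round bead, 26 mm across, 12 g, pale wood, with dark hole ends; origin at its centre. May be absent (None)
- bead4: round bead, 26 mm across, 12 g, orange, with dark hole ends; origin at its centre. May be absent (None)
- bead5: round bead, 26 mm across, 12 g, blue, with dark hole ends; origin at its centre. Always there
- bead6: round bead, 26 mm across, 12 g, red, with dark hole ends; origin at its centre. Always there
- bead7: round bead, 26 mm across, 12 g, yellow, with dark hole ends; origin at its centre. May be absent (None)
- bead8: round bead, 26 mm across, 12 g, green, with dark hole ends; origin at its centre. May be absent (None)
- bead9: round bead, 26 mm across, 12 g, pale wood, with dark hole ends; origin at its centre. May be absent (None)
- bead10: round bead, 26 mm across, 12 g, orange, with dark hole ends; origin at its centre. May be absent (None)
- bead11: round bead, 26 mm across, 12 g, blue, with dark hole ends; origin at its centre. May be absent (None)
There are look-alikes about, which are no part of the job. Leave any white look-alike of the battery alone. What is shaped like the scoop but turquoise is not meant.

How it is judged:
By the outcome, as a careful person would: the job done as asked, in the order asked, and still so for the second after the job is handed in, with the robot touching nothing.
Of bead0, bead1, bead2, bead3, bead4, bead7, bead8, bead9, bead10, bead11 only 7 to 10 are there at a start; the rules pass over those that are not, and their reading is None.
At some moment in a run one of battery may be knocked a few centimetres aside while the robot is not near it.
It also fails if it takes over 210 s, if anything falls off the work surface, if the arm or the gripper's body presses on something with over 40 N, if the wrist force passes 120 N, or if a joint passes its speed limit or range.

ROBOT

A 6-joint arm with a two-finger parallel gripper is mounted at the origin on the work surface. World frame = base frame: x ahead of the robot, y to its left, z up, the work surface at z = 0. Lengths are in mm, angles in rad, forces in N, time in s.
With the tool pointing down it reaches from about 350 to 975 mm from the base axis. Payload 7.1 kg.
Tool frame: the origin (TCP) lies midway between the tips of the shut fingers; the grasp point (between the pads) lies 19 mm behind it; z points along the fingers, y is the line along which they close (so a half turn about z gives the same grasp; the last joint's range is limited). The gripper opens to 88 mm and grips with 3 to 60 N. Pads are 20 mm wide; open, the fingers measure 115 mm over their backs; the gripper's body (75 mm by 178 mm) begins 61 mm behind the grasp point.
Start: joints at [1.2, 0.423, 1.63, -0, 1.089, -0.019], TCP at [215.335, 586.716, 222.675] pointing down, gripper open.
Joint ranges: [-3, 3], [-0.9, 2.11], [0.09, 2.58], [-1.31, 4.45], [0.11, 2.69], [-2.54, 2.54]. Speed limits (rad/s): [2.39, 2.39, 3.01, 3.14, 3.14, 3.14].

INTERFACE

Orientations are given as a rotation vector (axis times angle).
In Python, from workcell import ctrl gives the robot as it stands.
- The arm moves only by the shell command python3 -m pendant 'ROWS'. ROWS is a JSON object of lists of equal length, an entry for each row: "grip": the opening, from -1 (shut) to 1 (fully open); "linear": the shift along the tool's x, y, z in mm, a list of three; "angular": the turn, a rotation vector about the tool's x, y, z in rad, a list of three. In form: {"grip": [grip, ...], "linear": [[tx, ty, tz], ...], "angular": [[ax, ay, az], ...]}. A call has 1 to 12 rows; each row shifts and turns the commanded pose from where the row before left it, along the tool's axes as they then stand; what a row does not reach is not made up. A row lasts 1/12 s, in which the tool goes at most 41.7 mm and 7.16 degrees, less where a joint would pass 70% of its speed; a pose out of reach is approached as far as the arm can. A call with a gripper value outside its range is refused whole. The fingers move at their own pace and stop on an object; the grip force is fixed at half the most. Time passes only in rows, so rows that do not move let the fingers close. It gives the time, the measured TCP pose, the force, the opening and the grip force at its end, in the units of the state.
- ctrl.get_obs(): the state, without advancing time (a new reading comes with each control period).
- ctrl.get_image(name): name is "scene" or "top" or "wrist"; returns the picture (384x512x3 uint8, red, green, blue); there is no depth.
- ctrl.camera_params(name): a dict with "vfov" (degrees; the focal length in pixels is half the picture's height over the tangent of half this angle, whatever the lens; pixels are square), "cx", "cy" (the principal point, pixels), "k1" (the pictures are not rectified: a ray, as slopes to the right and down, at radius r is drawn at 1 + k1 r^2 times it, then the intrinsics apply), "R" (3x3) and "t" (3): a world point X has camera coordinates R X + t; the wrist camera has in their place "T_tool_cam" (4x4, takes a point from camera to tool coordinates, whose origin is the TCP and whose axes are the flange's). Camera axes: x right, y down, z forward; pixel columns grow to the right and rows downward; lengths in mm; the calibration is good to about 2 mm. A picture is of the moment at which its call begins: read the wrist's pose just before it. camera_params takes no time and is no camera call.
- ctrl.close_job(): hands the job in; it is judged then, once.
The state is a dict: "t": time; "qpos": joint angles; "qvel": joint speeds; "joint_torque": joint torques, N m; "ee_pos": TCP position; "orientation": TCP orientation; "ft_force": force on the tool from outside, world axes, zero at the start; "moment": the same for the moment, N m; "width": finger opening in mm; "grasp_force": force on a finger pad.
Only numpy, scipy, OpenCV 4.12 (cv2) and the standard library are available. Lean on these libraries where they do the work, as an engineer would, in place of code of your own. Each camera call takes 0.05 s, during which the arm holds its last target. There are 200 camera calls.

## Working session

There is one attempt and no reset: what is moved stays moved. The work goes in short steps, Python scripts to look and compute and a shell command to move; the robot and the scene stay as the last step left them, time stands still between calls to the robot, and variables do not carry over. Pictures are saved under pics/ and viewed, at most 14 in all, crops included, and the job is handed in when it is done.

```bash
ls; mkdir -p pics; cat > h.py <<'E'
import numpy as np, cv2
from workcell import ctrl
from scipy.spatial.transform import Rotation as Ro
def save(im,n,crop=None,s=1):
    im=im[:,:,::-1]
    if crop: a,b,c,d=crop; im=im[b:d,a:c]
    im=cv2.resize(im,None,fx=s,fy=s,interpolation=cv2.INTER_CUBIC) if s!=1 else im
    cv2.imwrite('pics/'+n+'.png',im)
def cam(name,obs=None):
    p=ctrl.camera_params(name)
    f=192/np.tan(np.radians(p['vfov'])/2)
    if name=='wrist':
        o=obs or ctrl.get_obs(); T=np.eye(4); T[:3,:3]=Ro.from_rotvec(o['orientation']).as_matrix(); T[:3,3]=o['ee_pos']
        W=T@np.array(p['T_tool_cam']); R=W[:3,:3].T; t=-R@W[:3,3]
    else: R=np.array(p['R']);t=np.array(p['t'])
    return dict(f=f,cx=p['cx'],cy=p['cy'],k1=p['k1'],R=R,t=t)
def ray(c,u,v):
    d=np.array([(u-c['cx'])/c['f'],(v-c['cy'])/c['f']]); x=d.copy()
    for _ in range(20): x=d/(1+c['k1']*(x@x))
    return -c['R'].T@c['t'], c['R'].T@np.array([x[0],x[1],1])
def onz(c,u,v,z):
    o,d=ray(c,u,v); return o+d*(z-o[2])/d[2]
def proj(c,X):
    X=c['R']@np.array(X)+c['t']; x=X[:2]/X[2]; x=x*(1+c['k1']*(x@x)); return x*c['f']+[c['cx'],c['cy']]
E
python3 - <<'E'
from h import *
a=ctrl.get_image('scene');b=ctrl.get_image('top')
np.save('scene0.npy',a);np.save('top0.npy',b)
save(a,'scene0',s=1.5);save(b,'top0',s=1.5)
for n in('scene','top','wrist'):print(n,ctrl.camera_params(n))
print(ctrl.get_obs())
E
```

```text
pics
scene {'vfov': 55.281409455609634, 'cx': 256.78516386383757, 'cy': 189.24130053891898, 'k1': 0.03040730045369675, 'R': array([[ 0.87008183,  0.49283566, -0.00840376],
       [ 0.2941347 , -0.53281329, -0.79347009],
       [-0.39552799,  0.68791206, -0.60855123]]), 't': array([-491.08801112,  -32.98331688, 1128.71349501])}
top {'vfov': 49.90307936601592, 'cx': 254.8696989396411, 'cy': 185.42898726928212, 'k1': -0.1272817855987602, 'R': array([[ 0.02553347, -0.99943254,  0.02196909],
       [-0.99111132, -0.02817885, -0.13001656],
       [ 0.13056185, -0.01845404, -0.99126841]]), 't': array([  36.70137234,  555.71161472, 1273.4234371 ])}
wrist {'vfov': 58.64226477596378, 'cx': 250.80520489517002, 'cy': 192.72058912445493, 'k1': 0.02561153442897604, 'T_tool_cam': array([[ 1.75030648e-04, -9.70079534e-01, -2.42787288e-01,
         6.41385879e+01],
       [ 9.99999911e-01,  2.63139606e-04, -3.30477408e-04,
         4.39087399e-02],
       [ 3.84476321e-04, -2.42787209e-01,  9.70079493e-01,
        -1.61839906e+02],
       [ 0.00000000e+00,  0.00000000e+00,  0.00000000e+00,
         1.00000000e+00]])}
{'t': 0.1, 'qpos': array([ 1.20002548e+00,  4.23769283e-01,  1.63059870e+00,  1.65004629e-05,
        1.08862508e+00, -1.90051040e-02]), 'qvel': array([ 0.00085904, -0.00134325, -0.00224338, -0.00066891,  0.00131914,
        0.0005189 ]), 'joint_torque': array([ 5.46909769e-05, -5.45613277e+01, -2.74326146e+01,  6.45286543e-02,
        1.88074593e-02, -4.27297186e-05]), 'ee_pos': array([215.13881094, 586.2665158 , 221.9822527 ]), 'orientation': array([-5.49669645e-01, -3.09284158e+00,  2.15347021e-03]), 'ft_force': array([-0.52425015, -0.21409775,  0.61913877]), 'moment': array([ 0.00104842, -0.01199835, -0.04753256]), 'grasp_force': 0.0, 'width': 87.84495027557305}
```

View pics/top0.png

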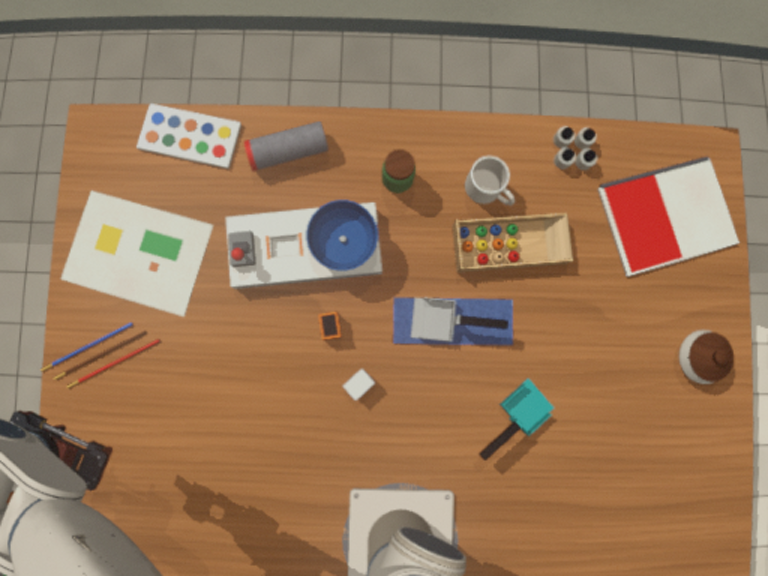

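View pics/scene0.png

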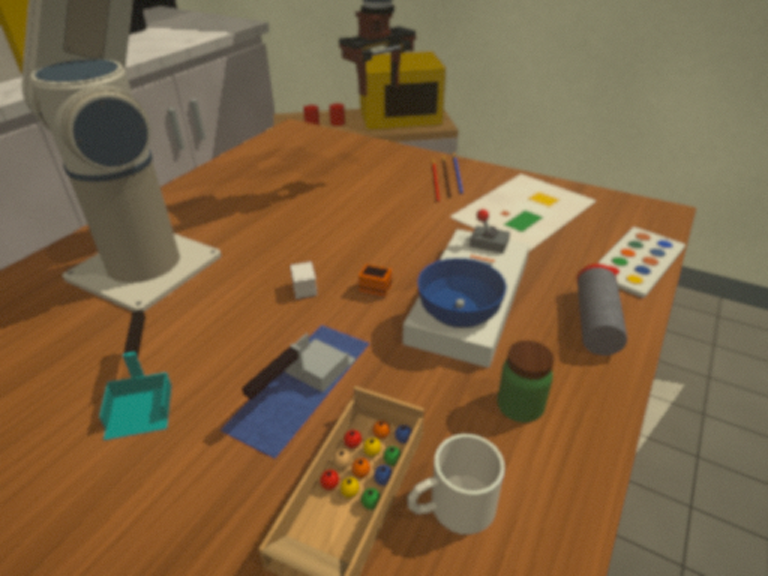

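The top view shows the following, in 1.5× pixels:
- **Scoop:** the steel one is at (435,318) on the blue mat. Its look-alike is the turquoise one at (525,405).
- **Battery:** the orange block is at (330,325). The white block at (358,384) is the look-alike.
- **Trough:** about (513,243), with its sloped end to the right. The 12 beads sit at the walled end.
- **Spinner:** bowl at (343,236), socket at (284,246) and switch at (238,252).
- **Bystanders:** jar at (398,170) and mug at (490,180).

I choose the steel scoop and the orange block. Next is one close crop to check the choice.

```bash
python3 - <<'E'
from h import *
b=np.load('top0.npy'); save(b,'topcrop',(140,125,400,240),3)
c=cam('top')
hsv=cv2.cvtColor(b,cv2.COLOR_RGB2HSV)
def mask(lo,hi,box):
    m=cv2.inRange(hsv,lo,hi); z=np.zeros_like(m); x0,y0,x1,y1=box; z[y0:y1,x0:x1]=m[y0:y1,x0:x1]; return z
def rect(n,m,z):
    cs,_=cv2.findContours(m,cv2.RETR_EXTERNAL,cv2.CHAIN_APPROX_NONE); k=max(cs,key=cv2.contourArea)
    P=np.array([onz(c,*p,z)[:2] for p in k[:,0]],np.float32)
    print(n,cv2.contourArea(k),cv2.minAreaRect(P),cv2.minAreaRect(k))
rect('handle',mask((0,0,0),(180,255,60),(300,205,345,225)),82)
rect('mat',mask((105,100,60),(125,255,255),(255,190,350,235)),3)
rect('battery',mask((3,180,120),(20,255,255),(205,200,235,232)),44)
rect('bowl',mask((100,120,40),(125,255,255),(195,125,258,185)),100)
rect('sw',mask((0,150,100),(6,255,255),(150,155,170,182)),105)
rect('spinner',mask((0,0,170),(180,50,255),(145,130,260,195)),45)
E
```

```text
handle 105.5 ((464.77886962890625, -156.351318359375), (90.5775375366211, 14.437118530273438), 86.18489837646484) ((322.4549255371094, 214.4959259033203), (29.424114227294922, 4.707858562469482), 5.19442892074585)
mat 198.5 ((495.2478332519531, -182.54827880859375), (39.36983871459961, 92.35285186767578), 0.5377345085144043) ((326.0, 207.0), (12.0, 28.0), 90.0)
battery 4.5 ((429.32464599609375, 155.49777221679688), (6.72121000289917, 35.38883590698242), 12.918782234191895) ((220.59616088867188, 223.98080444335938), (2.1572773456573486, 11.374736785888672), 78.69007110595703)
bowl 688.0 ((617.0634155273438, 118.7882080078125), (84.83912658691406, 103.85028076171875), 46.51078796386719) ((233.75003051757812, 161.75001525878906), (27.577163696289062, 33.941123962402344), 45.0)
sw 22.0 ((588.7546997070312, 348.96478271484375), (15.551529884338379, 15.281682968139648), 3.31935453414917) ((157.5, 168.5), (5.0, 5.0), 90.0)
spinner 1797.0 ((616.2222900390625, 274.5103759765625), (149.8743896484375, 215.7550048828125), 7.191112995147705) ((185.41165161132812, 163.99887084960938), (46.32691192626953, 67.32428741455078), 84.4006576538086)
```

View pics/topcrop.png

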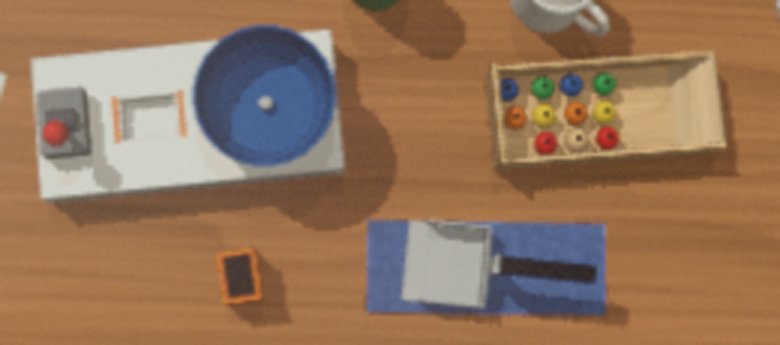

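Crop: the steel scoop's handle runs (497,265)–(596,273). The trough's outer rim corners are (492,66), (712,53), (725,148) and (499,166), and there are 11 beads. The spinner corners are (32,60), (330,32), (343,168) and (42,198), and the battery is at (239,276).

```bash
python3 - <<'E'
from h import *
c=cam('top')
def P(n,z,*uv):
    for u,v in uv: print(n,np.round(onz(c,u/3+140-.33,v/3+125-.33,z),1))
P('handle',82,(497,265),(596,273))
P('mat',3,(368,222),(606,226),(606,313),(368,313))
P('rim45',45,(712,53),(725,148));P('wall60',60,(492,66),(499,164))
P('spin',45,(32,60),(330,32),(343,168),(42,198))
P('batt',44,(219,255),(254,249),(261,298),(226,303))
P('ball',105,(55,132));P('bowl rim',100,(265,27),(265,164),(195,97),(335,97))
P('socket',45,(118,118),(183,113))
P('beads',18,(508,88),(543,86),(571,84),(604,83),(514,117),(606,111),(545,143),(607,138))
P('panback',33,(492,230),(487,303));P('panlip',5,(408,223),(403,300))
P('mug',88,(545,0));P('jar',105,(378,-20))
E
```

```text
handle [ 468.  -103.5   82. ]
handle [ 462.3 -205.4   82. ]
mat [516.3  25.8   3. ]
mat [ 518.8 -234.2    3. ]
mat [ 424.2 -234.3    3. ]
mat [418.3  23.5   3. ]
rim45 [ 706.2 -342.4   45. ]
rim45 [ 602.  -354.9   45. ]
wall60 [679.6 -99.4  60. ]
wall60 [ 575.2 -107.7   60. ]
spin [675.5 390.2  45. ]
spin [714.8  72.7  45. ]
spin [568.4  55.   45. ]
spin [527.6 370.4  45. ]
batt [473.3 181.8  44. ]
batt [480.6 145.6  44. ]
batt [429.8 136.6  44. ]
batt [423.6 172.7  44. ]
ball [588.2 347.4 105. ]
bowl rim [703.9 139.4 100. ]
bowl rim [562.3 134.5 100. ]
bowl rim [628.9 207.8 100. ]
bowl rim [633.   65.9 100. ]
socket [615.  294.4  45. ]
socket [622.3 225.7  45. ]
beads [ 665.5 -122.9   18. ]
beads [ 669.  -161.4   18. ]
beads [ 672.2 -192.3   18. ]
beads [ 674.6 -229.    18. ]
beads [ 633.5 -129.7   18. ]
beads [ 643.5 -231.    18. ]
beads [ 606.  -163.7   18. ]
beads [ 613.6 -232.    18. ]
panback [ 508.3 -104.8   33. ]
panback [ 431.1 -100.4   33. ]
panlip [516.2 -17.4   5. ]
panlip [433.1 -13.7   5. ]
mug [ 745.7 -150.9   88. ]
jar [755.9  25.  105. ]
```

```bash
cat >> h.py <<'E'
def rot(az,tilt=0):
    "tool x at azimuth az(deg) horizontally, tool down; tilt>0: nose(tool x) down, deg"
    a=np.radians(az); X=np.array([np.cos(a),np.sin(a),0]);Z=np.array([0,0,-1.]);Y=np.cross(Z,X)
    return np.column_stack([X,Y,Z])@Ro.from_euler('y',-tilt,degrees=True).as_matrix()
def pose():
    o=ctrl.get_obs(); return np.array(o['ee_pos']),Ro.from_rotvec(o['orientation']).as_matrix(),o
def to(p=None,R=None):
    e,Rc,o=pose()
    if p is not None: print('lin',np.round(Rc.T@(np.array(p)-e),1))
    if R is not None: print('ang',np.round(Ro.from_matrix(Rc.T@R).as_rotvec(),4))
    print('pos',np.round(e,1),'F',np.round(o['ft_force'],1),'M',np.round(o['moment'],2),'w',round(o['width'],1),'gf',round(o['grasp_force'],1),'t',round(o['t'],2),'q',np.round(o['qpos'],2))
E
python3 -c "
from h import *
to(None,rot(86.8))"
A='[0,0,0.105]'
python3 -m pendant '{"grip":[1,1,1,1,1,1,1,1,1,1,1,1],"linear":[[0,0,0],[0,0,0],[0,0,0],[0,0,0],[0,0,0],[0,0,0],[0,0,0],[0,0,0],[0,0,0],[0,0,0],[0,0,0],[0,0,0]],"angular":[[0,0,0.105],[0,0,0.105],[0,0,0.105],[0,0,0.105],[0,0,0.105],[0,0,0.105],[0,0,0.105],[0,0,0.105],[0,0,0.105],[0,0,0.105],[0,0,0.105],[0,0,0.105]]}'
python3 -c "
from h import *
to((468.4,-123,160),rot(86.8))"
```

```text
ang [-1.2000e-03  9.0000e-04  1.2749e+00]
pos [215.1 586.3 222. ] F [-0.5 -0.2  0.6] M [ 0.   -0.01 -0.05] w 87.8 gf 0.0 t 0.1 q [ 1.2   0.42  1.63  0.    1.09 -0.02]
t: 1.1
ee_pos: [215.2, 586.4, 222.2]
orientation: [2.272, 2.169, -0.001]
ft_force: [0.2, -0.4, -0.2]
width: 88.1
grasp_force: 0.0
lin [-696.9  285.7   62.7]
ang [-0.0003  0.0009  0.0096]
pos [215.2 586.4 222.2] F [ 0.2 -0.4 -0.2] M [-0.1   0.04 -0.03] w 88.1 gf 0.0 t 1.1 q [ 1.2   0.42  1.63 -0.    1.09  1.25]
```

```bash
python3 -m pendant '{"grip":[1,1,1,1,1,1,1,1,1,1,1,1],"linear":[[-29,12,2],[-29,12,2],[-29,12,2],[-29,12,2],[-29,12,2],[-29,12,2],[-29,12,2],[-29,12,2],[-29,12,2],[-29,12,2],[-29,12,2],[-29,12,2]],"angular":[[0,0,0.01],[0,0,0],[0,0,0],[0,0,0],[0,0,0],[0,0,0],[0,0,0],[0,0,0],[0,0,0],[0,0,0],[0,0,0],[0,0,0]]}'
python3 -m pendant '{"grip":[1,1,1,1,1,1,1,1,1,1,1,1],"linear":[[-29,12,2],[-29,12,2],[-29,12,2],[-29,12,2],[-29,12,2],[-29,12,2],[-29,12,2],[-29,12,2],[-29,12,2],[-29,12,2],[-29,12,2],[-29,10,2]],"angular":[[0,0,0],[0,0,0],[0,0,0],[0,0,0],[0,0,0],[0,0,0],[0,0,0],[0,0,0],[0,0,0],[0,0,0],[0,0,0],[0,0,0]]}'
python3 - <<'E'
from h import *
to((468.4,-123,160),rot(86.8))
c=cam('wrist');im=ctrl.get_image('wrist');np.save('w1.npy',im);save(im,'w1',s=1.5)
for n,X in dict(grip=(468.4,-123,82),hend=(462.3,-205.4,82),lipc=(474.6,-15.5,5)).items(): print(n,proj(c,X)*1.5)
E
```

```text
t: 2.1
ee_pos: [341.7, 230.4, 198.5]
orientation: [-2.277, -2.164, 0.0]
ft_force: [0.4, -0.3, -0.0]
width: 88.1
grasp_force: 0.0
t: 3.1
ee_pos: [466.1, -124.5, 174.4]
orientation: [-2.278, -2.164, 0.0]
ft_force: [0.5, -0.4, 0.0]
width: 87.7
grasp_force: 0.0
lin [ 1.6  2.2 14.4]
ang [-0.0001 -0.0001  0.0046]
pos [ 466.1 -124.5  174.4] F [ 0.5 -0.4  0. ] M [-0.04  0.06 -0.05] w 87.7 gf 0.0 t 3.1 q [-0.29  0.28  1.98  0.    0.88 -0.23]
grip [377.29250717 289.19440939]
hend [373.79083172 435.0406675 ]
lipc [378.33210308  85.07159154]
```

View pics/w1.png

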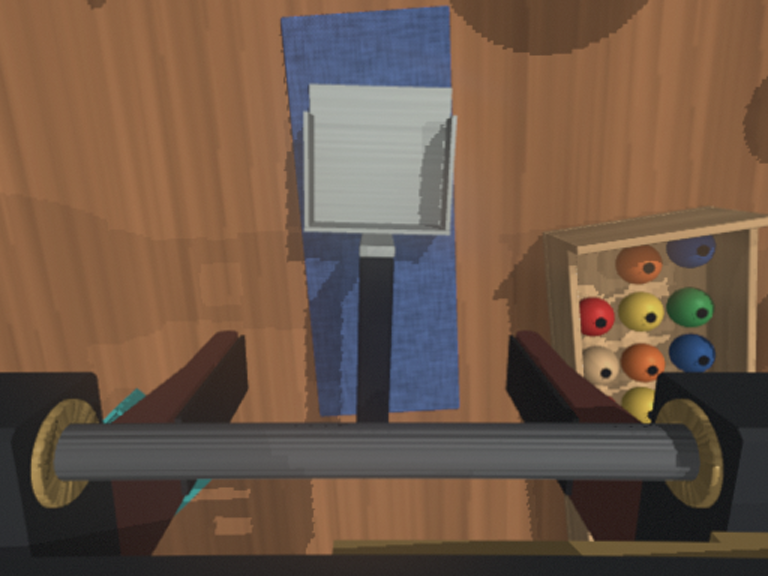

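The wrist view confirms the grey scoop: handle centred at column 377, its front end at row 257, lip at row 86 (predicted 85). The turquoise one is off to the left. I'll descend and grip.

```bash
python3 -m pendant '{"grip":[1,1,1,1,1,1,1,1,1,1,1,1],"linear":[[1.6,2.2,12],[0,0,12],[0,0,12],[0,0,12],[0,0,12],[0,0,12],[0,0,12],[0,0,12],[0,0,12],[0,0,10],[0,0,2],[0,0,0]],"angular":[[0,0,0.004],[0,0,0],[0,0,0],[0,0,0],[0,0,0],[0,0,0],[0,0,0],[0,0,0],[0,0,0],[0,0,0],[0,0,0],[0,0,0]]}'
python3 -m pendant '{"grip":[-1,-1,-1,-1,-1,-1,-1,-1,-1,-1,-1,-1],"linear":[[0,0,0],[0,0,0],[0,0,0],[0,0,0],[0,0,0],[0,0,0],[0,0,0],[0,0,0],[0,0,0],[0,0,0],[0,0,0],[0,0,0]],"angular":[[0,0,0],[0,0,0],[0,0,0],[0,0,0],[0,0,0],[0,0,0],[0,0,0],[0,0,0],[0,0,0],[0,0,0],[0,0,0],[0,0,0]]}'
python3 - <<'E'
from h import *
to((468.4,-123,54),rot(86.8))
E
```

```text
t: 4.15
ee_pos: [467.5, -121.2, 54.0]
orientation: [-2.281, -2.159, 0.001]
ft_force: [0.9, -0.6, 1.0]
width: 87.7
grasp_force: 0.0
t: 5.15
ee_pos: [468.0, -121.4, 54.7]
orientation: [-2.282, -2.159, 0.0]
ft_force: [-1.5, -0.5, -0.1]
width: 17.9
grasp_force: 30.0
lin [-1.6  0.5  0.7]
ang [-0.0002 -0.      0.0008]
pos [ 468.  -121.4   54.7] F [-1.5 -0.5 -0.1] M [-0.1   0.05 -0.01] w 17.9 gf 30.0 t 5.15 q [-0.28  0.5   2.03 -0.    0.61 -0.22]
```

```bash
python3 -m pendant '{"grip":[-1,-1,-1,-1,-1,-1,-1,-1,-1,-1,-1,-1],"linear":[[0,0,-3],[0,0,-8],[0,0,-12],[0,0,-12],[0,0,-12],[0,0,-12],[0,0,-12],[0,0,-12],[0,0,-12],[0,0,-12],[0,0,-12],[0,0,-12]],"angular":[[0,0,0],[0,0,0],[0,0,0],[0,0,0],[0,0,0],[0,0,0],[0,0,0],[0,0,0],[0,0,0],[0,0,0],[0,0,0],[0,0,0]]}'
python3 - <<'E'
from h import *
to((656.8,-350.5,185),rot(96.15))
E
```

```text
t: 6.15
ee_pos: [467.8, -121.3, 186.9]
orientation: [2.281, 2.159, 0.0]
ft_force: [0.8, -0.3, -2.0]
width: 17.5
grasp_force: 30.0
lin [-218.5  201.3    2. ]
ang [ 3.000e-04  1.000e-04 -1.623e-01]
pos [ 467.8 -121.3  186.9] F [ 0.8 -0.3 -2. ] M [-0.13  0.06 -0.02] w 17.5 gf 30.0 t 6.15 q [-0.28  0.27  1.97 -0.    0.91 -0.22]
```

```bash
python3 -m pendant '{"grip":[-1,-1,-1,-1,-1,-1,-1,-1,-1,-1,-1,-1],"linear":[[-10,10,0],[-19,17,0],[-19,17,0],[-19,17,0],[-19,17,0],[-19,17,0],[-19,17,0],[-19,17,0],[-19,17,0],[-19,17,0],[-19,17,0],[-19,21,2]],"angular":[[0,0,0],[0,0,0],[0,0,0],[0,0,0],[0,0,0],[0,0,0],[0,0,0],[0,0,0],[0,0,0],[0,0,0],[0,0,0],[0,0,0]]}'
python3 -m pendant '{"grip":[-1,-1,-1,-1,-1],"linear":[[0,0,0],[0,0,0],[0,0,0],[0,0,0],[0,0,0]],"angular":[[0,0,-0.05],[0,0,-0.06],[0,0,-0.052],[0,0,0],[0,0,0]]}'
python3 - <<'E'
from h import *
to((656.8,-350.5,185),rot(96.15))
c=cam('wrist');im=ctrl.get_image('wrist');np.save('w2.npy',im);save(im,'w2',s=1.5)
b=np.load('w1.npy')
O=np.array([639,-208.6]);ex=np.array([.9943,.107]);ey=np.array([-.107,.9943])
for n,(x,y,z) in dict(a=(-48,100,60),b=(48,100,60),c=(-48,-30,45),d=(48,-30,45)).items():
    print(n,proj(c,[*(O+x*ex+y*ey),z])*1.5)
E
```

```text
t: 7.15
ee_pos: [657.0, -353.0, 183.3]
orientation: [-2.282, -2.159, 0.001]
ft_force: [0.4, 0.3, -1.5]
width: 18.2
grasp_force: 30.0
t: 7.57
ee_pos: [656.6, -351.6, 183.0]
orientation: [-2.101, -2.335, 0.0]
ft_force: [-0.6, 0.7, -1.5]
width: 17.6
grasp_force: 30.0
lin [ 1.   0.3 -2. ]
ang [-0.0006 -0.0004 -0.0022]
pos [ 656.6 -351.6  183. ] F [-0.6  0.7 -1.5] M [-0.11  0.02  0.03] w 17.6 gf 30.0 t 7.57 q [-0.51  0.64  1.36 -0.    1.14 -0.61]
a [ 258.14779534 -260.65944542]
b [ 475.68403081 -261.14678131]
c [280.37823456  66.99676773]
d [457.81592375  66.66558176]
```

View pics/w2.png

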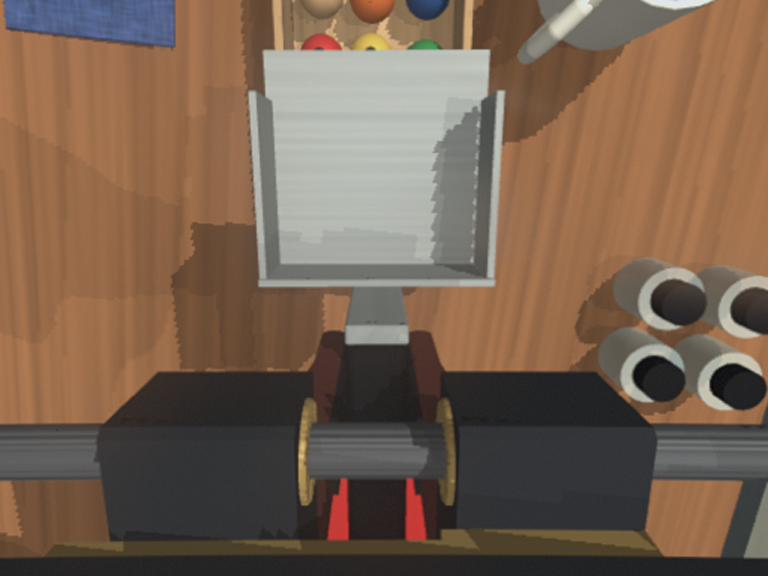

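The scoop is held straight: lip spans columns 263–490 at row 50, and the pan centre (376) is on the tool axis. The trough's inner walls are at columns ~284 and 463, so the pan sits ~1.5 mm to +x of the trough centre, which is fine.

```bash
python3 - <<'E'
from h import *
p=ctrl.camera_params('wrist');T=np.array(p['T_tool_cam'])
c=cam('wrist');c['R']=T[:3,:3].T;c['t']=-c['R']@T[:3,3]
for r in(49,51): print('lip tool',onz(c,376.5/1.5-.3,r/1.5-.2,50))
for u in(263,490):print(onz(c,u/1.5,33.3,50))
g=cam('wrist')
for n,u,v,z in [('L',284,20,45),('R',463,20,45),('L0',283,2,45)]:
    X=onz(g,u/1.5,v/1.5,z)[:2]-[639,-208.6]; print(n,X@[.9943,.107],X@[-.107,.9943])
X=onz(c,376/1.5,340/1.5,41)
print('handle front',X)
E
```

```text
lip tool [106.05828019   1.51530844  50.        ]
lip tool [105.36514911   1.51537239  50.        ]
[105.51897294 -41.3387452   50.        ]
[105.52761119  44.70457802  50.        ]
L -44.86005890336818 -6.917342276310085
R 49.91543491651828 -7.089552736075975
L0 -44.95559372835986 1.5780612209519105
handle front [-7.61763476  1.51103437 41.        ]
```

```bash
cat >> h.py <<'E'
TO=np.array([641.5,-208.3]);tex=np.array([.9943,.107]);tey=np.array([-.107,.9943])
LIP=np.array([105.7,1.5,51.7])
def lipnow():
    e,R,o=pose(); w=e+R@LIP; d=w[:2]-TO
    tilt=np.degrees(np.arcsin(-R[2,0])); return d@tex,d@tey,w[2],tilt
def world(tx,ty): return TO+tx*tex+ty*tey
def plan(wps,az=96.15):
    "wps: (lip world xyz, tilt, rows[,az]); prints rows in tool axes from the measured pose"
    e,R,o=pose(); l=e+R@LIP; 
    from scipy.spatial.transform import Slerp
    for w in wps:
        L,tilt,n=np.array(w[0],float),w[1],w[2]; R1=rot(w[3] if len(w)>3 else az,tilt)
        s=Slerp([0,1],Ro.from_matrix([R,R1])); pe,pR=l-R@LIP,R
        lin=[];ang=[]
        for k in range(1,n+1):
            Rk=s(k/n).as_matrix(); pk=l+(L-l)*k/n-Rk@LIP
            lin.append([float(x) for x in np.round(pR.T@(pk-pe),1)]); ang.append([float(x) for x in np.round(Ro.from_matrix(pR.T@Rk).as_rotvec(),3)]); pe,pR=pk,Rk
        print(n,str(lin).replace(' ',''),str(ang).replace(' ','')); l,R=L,R1
E
python3 - <<'E'
from h import *
print(lipnow())
W=lambda x,y,z:[*world(x,y),z]
plan([(W(1.5,-50,125),22,4),(W(1.5,-42,30),22,8),(W(1.5,-42,9),22,3)])
E
```

```text
(np.float64(1.3854053828347723), np.float64(-38.19656765847841), np.float64(131.46555589747732), np.float64(-0.010966413291459877))
4 [[2.5,0.1,-8.3],[2.7,0.1,-8.0],[2.9,0.1,-7.7],[3.1,0.1,-7.5]] [[-0.0,-0.096,-0.0],[-0.0,-0.096,-0.0],[-0.0,-0.096,-0.0],[-0.0,-0.096,-0.0]]
8 [[5.4,0.0,10.6],[5.4,0.0,10.6],[5.4,0.0,10.6],[5.4,0.0,10.6],[5.4,0.0,10.6],[5.4,0.0,10.6],[5.4,0.0,10.6],[5.4,0.0,10.6]] [[-0.0,-0.0,-0.0],[0.0,0.0,0.0],[0.0,0.0,0.0],[0.0,0.0,0.0],[0.0,0.0,0.0],[0.0,0.0,0.0],[0.0,0.0,0.0],[0.0,0.0,0.0]]
3 [[2.6,0.0,6.5],[2.6,0.0,6.5],[2.6,0.0,6.5]] [[-0.0,-0.0,-0.0],[0.0,0.0,0.0],[0.0,0.0,0.0]]
```

```bash
python3 -m pendant '{"grip":[-1,-1,-1,-1,-1,-1,-1,-1,-1,-1,-1,-1],"linear":[[2.5,0.1,-8.3],[2.7,0,-8],[2.9,0,-7.7],[3.1,0,-7.5],[5.4,0,10.6],[5.4,0,10.6],[5.4,0,10.6],[5.4,0,10.6],[5.4,0,10.6],[5.4,0,10.6],[5.4,0,10.6],[5.4,0,10.6]],"angular":[[0,-0.096,0],[0,-0.096,0],[0,-0.096,0],[0,-0.096,0],[0,0,0],[0,0,0],[0,0,0],[0,0,0],[0,0,0],[0,0,0],[0,0,0],[0,0,0]]}'
python3 -m pendant '{"grip":[-1,-1,-1,-1],"linear":[[2.6,0,6.5],[2.6,0,6.5],[0,0,0],[0,0,0]],"angular":[[0,0,0],[0,0,0],[0,0,0],[0,0,0]]}'
python3 - <<'E'
from h import *
to(); print(np.round(lipnow(),1))
W=lambda x,y,z:[*world(x,y),z]
plan([(W(1.5,-42,8),22,1),(W(1.5,-14,6),3,12),(W(1.5,40,5.5),2,12)])
im=ctrl.get_image('wrist');save(im,'w3')
E
```

```text
t: 8.62
ee_pos: [654.0, -327.9, 116.5]
orientation: [1.894, 2.107, -0.368]
ft_force: [0.2, -0.3, -1.1]
width: 17.6
grasp_force: 30.0
t: 8.95
ee_pos: [654.3, -327.6, 104.0]
orientation: [1.893, 2.108, -0.368]
ft_force: [0.5, 0.0, -1.0]
width: 17.8
grasp_force: 30.0
pos [ 654.3 -327.6  104. ] F [ 0.5  0.  -1. ] M [ 0.19  0.05 -0.01] w 17.8 gf 30.0 t 8.95 q [-0.34  0.66  1.58 -0.5   0.79 -0.11]
[  1.5 -41.4  16.4  22. ]
1 [[2.6,0.0,8.1]] [[-0.0,-0.0,-0.0]]
12 [[0.8,0.0,2.2],[0.9,0.0,2.3],[0.9,0.0,2.3],[0.9,0.0,2.4],[0.9,0.0,2.5],[0.9,0.0,2.5],[0.9,0.0,2.6],[0.9,0.0,2.7],[0.9,0.0,2.7],[0.9,0.0,2.8],[0.9,0.0,2.9],[1.0,0.0,2.9]] [[-0.0,0.028,-0.0],[0.0,0.028,0.0],[-0.0,0.028,-0.0],[0.0,0.028,0.0],[-0.0,0.028,0.0],[-0.0,0.028,-0.0],[-0.0,0.028,-0.0],[0.0,0.028,0.0],[-0.0,0.028,-0.0],[-0.0,0.028,0.0],[0.0,0.028,-0.0],[-0.0,0.028,0.0]]
12 [[4.4,0.0,-0.0],[4.4,0.0,-0.0],[4.4,0.0,-0.0],[4.4,0.0,-0.0],[4.4,0.0,-0.0],[4.4,0.0,-0.0],[4.4,0.0,-0.0],[4.4,0.0,0.0],[4.4,0.0,0.0],[4.4,0.0,0.0],[4.4,0.0,0.0],[4.4,0.0,0.0]] [[-0.0,0.001,-0.0],[0.0,0.001,0.0],[-0.0,0.001,-0.0],[0.0,0.001,0.0],[-0.0,0.001,0.0],[0.0,0.001,-0.0],[-0.0,0.001,-0.0],[-0.0,0.001,-0.0],[0.0,0.001,0.0],[-0.0,0.001,-0.0],[0.0,0.001,0.0],[-0.0,0.001,-0.0]]
```

View pics/w3.png

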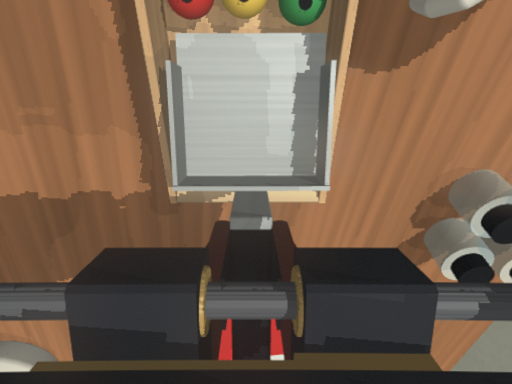

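Close up, the pan (columns 170–333) sits inside the trough walls (~160 and 338), and the nearest beads are just ahead of the lip at row ~10. I'll lower it and level out.

```bash
python3 -m pendant '{"grip":[-1,-1,-1,-1],"linear":[[1.3,0,4],[1.3,0,4],[0,0,0],[0,0,0]],"angular":[[0,0,0],[0,0,0],[0,0,0],[0,0,0]]}'
python3 -c "
from h import *
to(); print(np.round(lipnow(),1))"
python3 -m pendant '{"grip":[-1,-1,-1,-1,-1,-1,-1,-1,-1,-1,-1,-1],"linear":[[0.8,0,2.2],[0.9,0,2.3],[0.9,0,2.3],[0.9,0,2.4],[0.9,0,2.5],[0.9,0,2.5],[0.9,0,2.6],[0.9,0,2.7],[0.9,0,2.7],[0.9,0,2.8],[0.9,0,2.9],[1,0,2.9]],"angular":[[0,0.028,0],[0,0.028,0],[0,0.028,0],[0,0.028,0],[0,0.028,0],[0,0.028,0],[0,0.028,0],[0,0.028,0],[0,0.028,0],[0,0.028,0],[0,0.028,0],[0,0.028,0]]}'
python3 -c "
from h import *
to(); print(np.round(lipnow(),1))"
```

```text
t: 9.33
ee_pos: [654.2, -328.1, 95.6]
orientation: [1.893, 2.108, -0.368]
ft_force: [0.3, 0.5, -0.8]
width: 18.1
grasp_force: 30.0
pos [ 654.2 -328.1   95.6] F [ 0.3  0.5 -0.8] M [0.21 0.11 0.03] w 18.1 gf 30.0 t 9.33 q [-0.34  0.68  1.59 -0.51  0.77 -0.1 ]
[  1.3 -41.9   8.1  22. ]
t: 10.33
ee_pos: [654.1, -324.6, 63.7]
orientation: [2.075, 2.311, -0.048]
ft_force: [-0.3, 0.2, -0.9]
width: 17.8
grasp_force: 30.0
pos [ 654.1 -324.6   63.7] F [-0.3  0.2 -0.9] M [-0.05  0.02  0.02] w 17.8 gf 30.0 t 10.33 q [-0.46  0.74  1.47 -0.05  0.9  -0.54]
[  1.6 -13.9   7.    2.7]
```

```bash
python3 -m pendant '{"grip":[-1,-1,-1,-1,-1],"linear":[[1,0,0.6],[1,0,0.6],[1,0,0.6],[0,0,0],[0,0,0]],"angular":[[0,0,0],[0,0,0],[0,0,0],[0,0,0],[0,0,0]]}'
python3 -c "
from h import *
to(); print(np.round(lipnow(),1))"
python3 -m pendant '{"grip":[-1,-1,-1,-1,-1],"linear":[[1,0,0.4],[1,0,0.4],[0,0,0],[0,0,0],[0,0,0]],"angular":[[0,0,0],[0,0,0],[0,0,0],[0,0,0],[0,0,0]]}'
python3 -c "
from h import *
to(); print(np.round(lipnow(),1))"
```

```text
t: 10.75
ee_pos: [653.8, -321.1, 61.8]
orientation: [2.074, 2.311, -0.05]
ft_force: [0.2, -0.3, -1.3]
width: 17.8
grasp_force: 30.0
pos [ 653.8 -321.1   61.8] F [ 0.2 -0.3 -1.3] M [-0.01  0.07 -0.02] w 17.8 gf 30.0 t 10.75 q [-0.46  0.74  1.48 -0.05  0.89 -0.53]
[  1.6 -10.4   5.    2.8]
t: 11.17
ee_pos: [653.7, -319.6, 61.0]
orientation: [2.075, 2.31, -0.049]
ft_force: [0.5, -0.2, 2.0]
width: 17.5
grasp_force: 30.0
pos [ 653.7 -319.6   61. ] F [ 0.5 -0.2  2. ] M [ 0.26  0.13 -0.03] w 17.5 gf 30.0 t 11.17 q [-0.45  0.74  1.48 -0.05  0.89 -0.53]
[ 1.8 -8.8  4.2  2.8]
```

```bash
python3 -m pendant '{"grip":[-1,-1,-1,-1,-1,-1,-1,-1,-1,-1,-1,-1],"linear":[[4,0,-0.2],[4,0,-0.2],[4,0,-0.2],[4,0,-0.2],[4,0,-0.2],[4,0,-0.2],[4,0,-0.2],[4,0,-0.2],[4,0,-0.2],[4,0,-0.2],[4,0,-0.2],[0,0,0]],"angular":[[0,0,0],[0,0,0],[0,0,0],[0,0,0],[0,0,0],[0,0,0],[0,0,0],[0,0,0],[0,0,0],[0,0,0],[0,0,0],[0,0,0]]}'
python3 - <<'E'
from h import *
to(); print(np.round(lipnow(),1))
im=ctrl.get_image('wrist');save(im,'w4',(100,0,400,220),1.5)
E
```

```text
t: 12.17
ee_pos: [648.6, -274.8, 60.6]
orientation: [2.075, 2.311, -0.05]
ft_force: [-0.3, 0.4, 1.7]
width: 17.8
grasp_force: 30.0
pos [ 648.6 -274.8   60.6] F [-0.3  0.4  1.7] M [0.37 0.03 0.01] w 17.8 gf 30.0 t 12.17 q [-0.4   0.72  1.54 -0.05  0.86 -0.47]
[ 1.4 36.2  3.9  2.7]
```

View pics/w4.png

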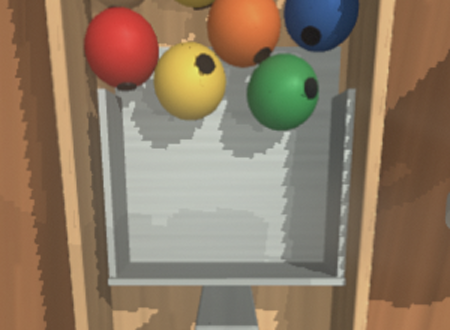

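Red, yellow, green and orange are riding into the pan freely. I'll keep advancing.

```bash
python3 -m pendant '{"grip":[-1,-1,-1,-1,-1,-1,-1,-1,-1,-1,-1],"linear":[[3.5,0,-0.2],[3.5,0,-0.2],[3.5,0,-0.2],[3.5,0,-0.2],[3.5,0,-0.2],[3.5,0,-0.2],[3.5,0,-0.2],[3.5,0,-0.2],[3.5,0,-0.2],[3.5,0,-0.2],[0,0,0]],"angular":[[0,0,0],[0,0,0],[0,0,0],[0,0,0],[0,0,0],[0,0,0],[0,0,0],[0,0,0],[0,0,0],[0,0,0],[0,0,0]]}'
python3 - <<'E'
from h import *
to(); print(np.round(lipnow(),1))
im=ctrl.get_image('wrist');save(im,'w5',(100,0,400,220),1.5)
E
```

```text
t: 13.13
ee_pos: [645.9, -241.0, 61.5]
orientation: [2.074, 2.308, -0.049]
ft_force: [2.9, -2.3, 0.3]
width: 17.7
grasp_force: 30.0
pos [ 645.9 -241.    61.5] F [ 2.9 -2.3  0.3] M [-0.33 -0.41 -0.23] w 17.7 gf 30.0 t 13.13 q [-0.36  0.7   1.58 -0.06  0.84 -0.42]
[ 2.5 70.1  4.7  2.8]
```

View pics/w5.png

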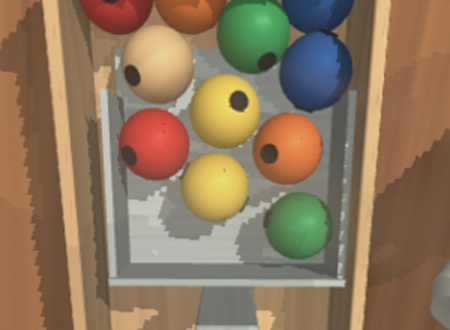

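Seven beads are fully in the pan: pale, red, two yellow, orange, green and blue. Four are still by the wall. I'll tip the nose up and lift.

```bash
sed -i 's/^def plan(wps,az=96.15):/def plan(wps,az=96.15,LIP=LIP):/' h.py
python3 - <<'E'
from h import *
B=np.array([20.7,1.5,51.7]); e,R,o=pose(); b=e+R@B; print(b)
b1=b.copy(); b1[2]=7; b2=b1.copy(); b2[2]=100
plan([(b1,-18,10),(b2,-18,8)],LIP=B)
E
```

```text
[ 645.49332344 -222.78402766    8.74062183]
10 [[-1.9,0.0,1.0],[-1.9,0.0,1.0],[-1.9,0.0,1.0],[-1.9,0.0,1.0],[-1.9,0.0,1.0],[-1.9,0.0,1.0],[-1.9,0.0,1.0],[-1.9,0.0,1.0],[-1.9,0.0,1.0],[-1.9,0.0,1.0]] [[0.0,0.036,-0.0],[0.0,0.036,-0.0],[0.0,0.036,-0.0],[0.0,0.036,-0.0],[0.0,0.036,-0.0],[0.0,0.036,-0.0],[0.0,0.036,-0.0],[0.0,0.036,-0.0],[0.0,0.036,-0.0],[0.0,0.036,-0.0]]
8 [[3.6,-0.0,-11.1],[3.6,0.0,-11.1],[3.6,0.0,-11.1],[3.6,0.0,-11.1],[3.6,0.0,-11.1],[3.6,0.0,-11.1],[3.6,0.0,-11.1],[3.6,0.0,-11.1]] [[0.0,-0.0,-0.0],[0.0,0.0,0.0],[0.0,0.0,0.0],[0.0,0.0,0.0],[0.0,0.0,0.0],[0.0,0.0,0.0],[0.0,0.0,0.0],[0.0,0.0,0.0]]
```

```bash
python3 -m pendant '{"grip":[-1,-1,-1,-1,-1,-1,-1,-1,-1,-1,-1,-1],"linear":[[-1.9,0,1],[-1.9,0,1],[-1.9,0,1],[-1.9,0,1],[-1.9,0,1],[-1.9,0,1],[-1.9,0,1],[-1.9,0,1],[-1.9,0,1],[-1.9,0,1],[0,0,0],[0,0,0]],"angular":[[0,0.036,0],[0,0.036,0],[0,0.036,0],[0,0.036,0],[0,0.036,0],[0,0.036,0],[0,0.036,0],[0,0.036,0],[0,0.036,0],[0,0.036,0],[0,0,0],[0,0,0]]}'
python3 -c "
from h import *
to(); print(np.round(lipnow(),1))"
python3 -m pendant '{"grip":[-1,-1,-1,-1,-1,-1,-1,-1,-1,-1,-1,-1],"linear":[[1.2,0,-4],[2.4,0,-7],[3.6,0,-11],[3.6,0,-11],[3.6,0,-11],[3.6,0,-11],[3.6,0,-11],[3.6,0,-11],[3.6,0,-11],[3.6,0,-11],[1.2,0,-4],[0,0,0]],"angular":[[0,0,0],[0,0,0],[0,0,0],[0,0,0],[0,0,0],[0,0,0],[0,0,0],[0,0,0],[0,0,0],[0,0,0],[0,0,0],[0,0,0]]}'
python3 - <<'E'
from h import *
to(); print(np.round(lipnow(),1))
im=ctrl.get_image('wrist');save(im,'w6')
E
```

```text
t: 14.18
ee_pos: [645.9, -256.4, 48.9]
orientation: [-1.931, -2.148, -0.306]
ft_force: [-2.6, 5.9, 5.3]
width: 17.6
grasp_force: 30.0
pos [ 645.9 -256.4   48.9] F [-2.6  5.9  5.3] M [ 0.95  0.36 -0.01] w 17.6 gf 30.0 t 14.18 q [-0.51  0.81  1.42  0.29  1.12 -0.77]
[  0.7  68.3  32.8 -18.2]
t: 15.18
ee_pos: [647.6, -258.6, 159.1]
orientation: [-1.935, -2.155, -0.305]
ft_force: [0.6, 0.4, -1.7]
width: 17.8
grasp_force: 30.0
pos [ 647.6 -258.6  159.1] F [ 0.6  0.4 -1.7] M [-0.42  0.01  0.  ] w 17.8 gf 30.0 t 15.18 q [-0.51  0.68  1.38  0.27  1.27 -0.72]
[  2.2  65.8 142.2 -17.8]
```

View pics/w6.png

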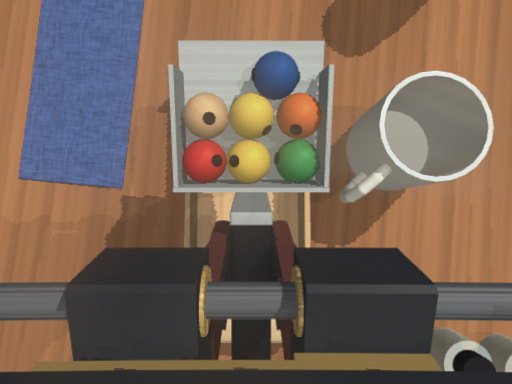

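Seven beads rest at the back of the pan and the nose is up. I'll carry them to the bowl, centred at about (632,138).

```bash
python3 - <<'E'
from h import *
L=[634,122.7,135]
plan([(L,-18,16),([634,122.7,125],2,5),([634,122.7,112],50,16)])
E
```

```text
16 [[15.6,1.6,5.4],[15.6,1.6,5.4],[15.6,1.6,5.4],[15.6,1.6,5.4],[15.6,1.6,5.4],[15.6,1.6,5.5],[15.6,1.6,5.5],[15.6,1.6,5.5],[15.6,1.6,5.5],[15.6,1.6,5.5],[15.6,1.6,5.5],[15.6,1.6,5.5],[15.6,1.6,5.5],[15.6,1.6,5.5],[15.6,1.6,5.5],[15.6,1.6,5.5]] [[0.0,0.0,-0.0],[0.0,0.0,-0.0],[0.0,0.0,-0.0],[0.0,0.0,-0.0],[0.0,0.0,-0.0],[0.0,0.0,-0.0],[0.0,0.0,-0.0],[0.0,0.0,-0.0],[0.0,0.0,-0.0],[0.0,0.0,-0.0],[0.0,0.0,-0.0],[0.0,0.0,-0.0],[0.0,0.0,-0.0],[0.0,0.0,-0.0],[0.0,0.0,-0.0],[0.0,0.0,-0.0]]
5 [[3.2,0.0,-5.3],[3.4,-0.0,-5.3],[3.5,0.0,-5.3],[3.7,-0.0,-5.3],[3.8,-0.0,-5.2]] [[0.0,-0.07,-0.0],[0.0,-0.07,-0.0],[-0.0,-0.07,0.0],[-0.0,-0.07,0.0],[0.0,-0.07,-0.0]]
16 [[2.9,0.0,-4.6],[2.9,0.0,-4.7],[3.0,0.0,-4.7],[3.0,-0.0,-4.7],[3.0,-0.0,-4.7],[3.1,0.0,-4.7],[3.1,-0.0,-4.7],[3.2,-0.0,-4.7],[3.2,-0.0,-4.7],[3.2,0.0,-4.8],[3.3,-0.0,-4.8],[3.3,0.0,-4.8],[3.4,-0.0,-4.8],[3.4,0.0,-4.8],[3.4,-0.0,-4.9],[3.4,-0.0,-4.9]] [[-0.0,-0.052,-0.0],[0.0,-0.052,0.0],[-0.0,-0.052,-0.0],[0.0,-0.052,-0.0],[0.0,-0.052,0.0],[0.0,-0.052,-0.0],[0.0,-0.052,-0.0],[-0.0,-0.052,0.0],[0.0,-0.052,0.0],[-0.0,-0.052,0.0],[0.0,-0.052,-0.0],[0.0,-0.052,0.0],[-0.0,-0.052,0.0],[-0.0,-0.052,-0.0],[0.0,-0.052,0.0],[0.0,-0.052,-0.0]]
```

```bash
python3 -m pendant '{"grip":[-1,-1,-1,-1,-1,-1,-1,-1,-1,-1],"linear":[[5,0.5,1.7],[10,1,3.5],[15.6,1.6,5.4],[15.6,1.6,5.4],[15.6,1.6,5.4],[15.6,1.6,5.4],[15.6,1.6,5.4],[15.6,1.6,5.4],[15.6,1.6,5.4],[15.6,1.6,5.4]],"angular":[[0,0,0],[0,0,0],[0,0,0],[0,0,0],[0,0,0],[0,0,0],[0,0,0],[0,0,0],[0,0,0],[0,0,0]]}'
python3 -m pendant '{"grip":[-1,-1,-1,-1,-1,-1,-1,-1,-1,-1],"linear":[[15.6,1.6,5.4],[15.6,1.6,5.4],[15.6,1.6,5.4],[15.6,1.6,5.4],[15.6,1.6,5.4],[15.6,1.6,5.4],[10,1,3.5],[5.6,0.6,2],[0,0,0],[0,0,0]],"angular":[[0,0,0],[0,0,0],[0,0,0],[0,0,0],[0,0,0],[0,0,0],[0,0,0],[0,0,0],[0,0,0],[0,0,0]]}'
python3 - <<'E'
from h import *
e,R,o=pose(); print(np.round(e+R@LIP,1)); to()
c=cam('wrist');im=ctrl.get_image('wrist');save(im,'w7')
th=np.linspace(0,6.28,9)
for k in th: print(np.round(proj(c,[632.3+72*np.cos(k),137.7+72*np.sin(k),100])),end='')
E
```

```text
t: 16.07
ee_pos: [645.2, -107.7, 154.3]
orientation: [-1.934, -2.153, -0.304]
ft_force: [-0.2, -0.1, -1.8]
width: 17.8
grasp_force: 30.0
t: 16.9
ee_pos: [644.1, 6.6, 151.6]
orientation: [-1.934, -2.154, -0.304]
ft_force: [0.0, 0.1, -2.1]
width: 18.0
grasp_force: 30.0
[633.1 122.5 134.8]
pos [644.1   6.6 151.6] F [ 0.   0.1 -2.1] M [-0.42  0.02  0.01] w 18.0 gf 30.0 t 16.9 q [-0.15  0.57  1.6   0.34  1.07 -0.44]
[358.  50.][334. -26.][263. -63.][186. -41.][146.  28.][168. 104.][240. 144.][319. 121.][358.  50.]
```

View pics/w7.png

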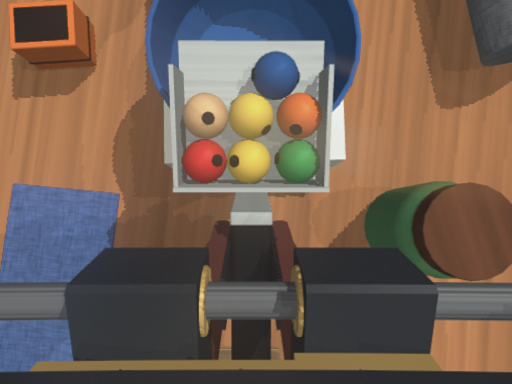

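The bowl spans columns 147–360 against a prediction of 146–358, so its position is confirmed. I'll pour.

```bash
python3 -m pendant '{"grip":[-1,-1,-1,-1,-1,-1,-1,-1,-1,-1,-1],"linear":[[3.2,0,-5.3],[3.4,0,-5.3],[3.5,0,-5.3],[3.7,0,-5.3],[3.8,0,-5.2],[2.9,0,-4.6],[2.9,0,-4.7],[3,0,-4.7],[3,0,-4.7],[3,0,-4.7],[3.1,0,-4.7]],"angular":[[0,-0.07,0],[0,-0.07,0],[0,-0.07,0],[0,-0.07,0],[0,-0.07,0],[0,-0.052,0],[0,-0.052,0],[0,-0.052,0],[0,-0.052,0],[0,-0.052,0],[0,-0.052,0]]}'
python3 -m pendant '{"grip":[-1,-1,-1,-1,-1,-1,-1,-1,-1,-1,-1,-1],"linear":[[3.1,0,-4.7],[3.2,0,-4.7],[3.2,0,-4.7],[3.2,0,-4.8],[3.3,0,-4.8],[3.3,0,-4.8],[3.4,0,-4.8],[3.4,0,-4.8],[3.4,0,-4.9],[3.4,0,-4.9],[0,0,0],[0,0,0]],"angular":[[0,-0.052,0],[0,-0.052,0],[0,-0.052,0],[0,-0.052,0],[0,-0.052,0],[0,-0.052,0],[0,-0.052,0],[0,-0.052,0],[0,-0.052,0],[0,-0.052,0],[0,0,0],[0,0,0]]}'
python3 - <<'E'
from h import *
e,R,o=pose(); print(np.round(e+R@LIP,1)); to(); print(lipnow())
a=ctrl.get_image('wrist');b=ctrl.get_image('scene')
save(np.vstack([a[:300],b[120:380]]),'w8')
E
```

```text
t: 17.87
ee_pos: [640.7, 40.7, 205.7]
orientation: [1.913, 2.125, -0.339]
ft_force: [-0.0, 0.5, -1.9]
width: 18.0
grasp_force: 30.0
t: 18.87
ee_pos: [634.7, 94.3, 225.6]
orientation: [1.599, 1.781, -0.743]
ft_force: [0.6, -1.4, -1.6]
width: 17.6
grasp_force: 30.0
[633.  123.1 111.5]
pos [634.7  94.3 225.6] F [ 0.6 -1.4 -1.6] M [ 0.49  0.15 -0.03] w 17.6 gf 30.0 t 18.87 q [ 0.48  0.64  1.53 -0.8   1.43  0.68]
(np.float64(26.97986351219666), np.float64(330.4471354074296), np.float64(111.51410925138404), np.float64(49.76478920158427))
```

View pics/w8.png

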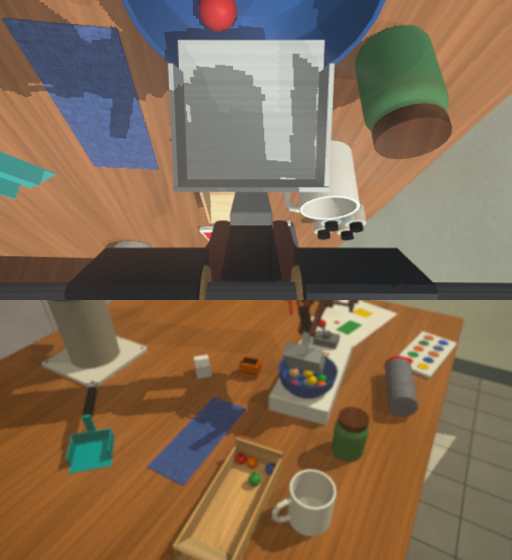

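The pan is empty and the beads are in the bowl. Four remain in the trough: red, orange, green and blue, near the wall. I'll go back for the second scoop.

```bash
python3 - <<'E'
from h import *
W=lambda x,y,z:[*world(x,y),z]
plan([([634,118,145],5,8),(W(1.5,-10,140),5,12),(W(1.5,-10,30),5,6)])
E
```

```text
8 [[-8.0,0.0,8.3],[-7.8,0.0,8.0],[-7.5,0.0,7.7],[-7.2,0.0,7.4],[-6.9,0.0,7.2],[-6.6,0.0,7.0],[-6.2,0.0,6.8],[-5.8,0.0,6.7]] [[-0.0,0.098,-0.0],[-0.0,0.098,-0.0],[-0.0,0.098,-0.0],[-0.0,0.098,-0.0],[-0.0,0.098,-0.0],[-0.0,0.098,-0.0],[-0.0,0.098,-0.0],[-0.0,0.098,-0.0]]
12 [[-27.8,-2.2,2.8],[-27.8,-2.2,2.8],[-27.8,-2.2,2.8],[-27.8,-2.2,2.8],[-27.8,-2.2,2.8],[-27.8,-2.2,2.8],[-27.8,-2.2,2.8],[-27.8,-2.2,2.8],[-27.8,-2.2,2.8],[-27.8,-2.2,2.8],[-27.8,-2.2,2.8],[-27.8,-2.2,2.8]] [[-0.0,0.0,-0.0],[0.0,0.0,0.0],[0.0,0.0,0.0],[0.0,0.0,0.0],[0.0,0.0,0.0],[0.0,0.0,0.0],[0.0,0.0,0.0],[0.0,0.0,0.0],[0.0,0.0,0.0],[0.0,0.0,0.0],[0.0,0.0,0.0],[0.0,0.0,0.0]]
6 [[1.6,0.0,18.3],[1.6,0.0,18.3],[1.6,0.0,18.3],[1.6,0.0,18.3],[1.6,0.0,18.3],[1.6,0.0,18.3]] [[-0.0,0.0,-0.0],[0.0,0.0,0.0],[0.0,0.0,0.0],[0.0,0.0,0.0],[0.0,0.0,0.0],[0.0,0.0,0.0]]
```

```bash
python3 -m pendant '{"grip":[-1,-1,-1,-1,-1,-1,-1,-1],"linear":[[-8,0,8.3],[-7.8,0,8],[-7.5,0,7.7],[-7.2,0,7.4],[-6.9,0,7.2],[-6.6,0,7],[-6.2,0,6.8],[-5.8,0,6.7]],"angular":[[0,0.098,0],[0,0.098,0],[0,0.098,0],[0,0.098,0],[0,0.098,0],[0,0.098,0],[0,0.098,0],[0,0.098,0]]}'
python3 -m pendant '{"grip":[-1,-1,-1,-1,-1,-1,-1,-1,-1,-1,-1,-1],"linear":[[-27.8,-2.2,2.8],[-27.8,-2.2,2.8],[-27.8,-2.2,2.8],[-27.8,-2.2,2.8],[-27.8,-2.2,2.8],[-27.8,-2.2,2.8],[-27.8,-2.2,2.8],[-27.8,-2.2,2.8],[-27.8,-2.2,2.8],[-27.8,-2.2,2.8],[-27.8,-2.2,2.8],[-27.8,-2.2,2.8]],"angular":[[0,0,0],[0,0,0],[0,0,0],[0,0,0],[0,0,0],[0,0,0],[0,0,0],[0,0,0],[0,0,0],[0,0,0],[0,0,0],[0,0,0]]}'
python3 -m pendant '{"grip":[-1,-1,-1],"linear":[[0,0,0],[0,0,0],[0,0,0]],"angular":[[0,0,0],[0,0,0],[0,0,0]]}'
python3 - <<'E'
from h import *
W=lambda x,y,z:[*world(x,y),z]
to(None,rot(96.15,5));print(np.round(lipnow(),1))
np.save('w9.npy',ctrl.get_image('wrist'))
b=ctrl.get_image('top'); save(b,'top2',(220,100,400,240),4)
plan([(W(1.5,-10,30),4,8),(W(1.5,-10,8),3,4)])
E
```

```text
t: 19.63
ee_pos: [643.7, 16.7, 207.8]
orientation: [2.058, 2.287, -0.078]
ft_force: [0.0, 0.0, -2.5]
width: 17.7
grasp_force: 30.0
t: 20.63
ee_pos: [651.6, -320.6, 201.9]
orientation: [2.057, 2.286, -0.088]
ft_force: [-0.2, 0.5, -1.3]
width: 17.6
grasp_force: 30.0
t: 20.88
ee_pos: [651.7, -318.3, 201.3]
orientation: [2.058, 2.287, -0.088]
ft_force: [-0.7, 0.2, -1.2]
width: 17.7
grasp_force: 30.0
ang [ 0.0003 -0.0014 -0.0019]
pos [ 651.7 -318.3  201.3] F [-0.7  0.2 -1.2] M [-0.04  0.05  0.01] w 17.7 gf 30.0 t 20.88 q [-0.44  0.57  1.44 -0.08  1.09 -0.51]
[ 1.000e-01 -9.500e+00  1.407e+02  4.900e+00]
8 [[0.9,0.1,14.0],[0.9,0.1,14.0],[0.8,0.1,14.0],[0.8,0.1,14.0],[0.8,0.1,14.0],[0.7,0.1,14.0],[0.7,0.1,14.0],[0.7,0.1,14.0]] [[0.0,0.002,-0.0],[0.0,0.002,-0.0],[0.0,0.002,-0.0],[0.0,0.002,-0.0],[0.0,0.002,-0.0],[0.0,0.002,-0.0],[0.0,0.002,-0.0],[0.0,0.002,-0.0]]
4 [[0.2,-0.0,5.9],[0.1,-0.0,5.9],[0.1,-0.0,6.0],[0.1,0.0,6.0]] [[-0.0,0.004,-0.0],[0.0,0.004,0.0],[0.0,0.004,-0.0],[0.0,0.004,0.0]]
```

View pics/top2.png

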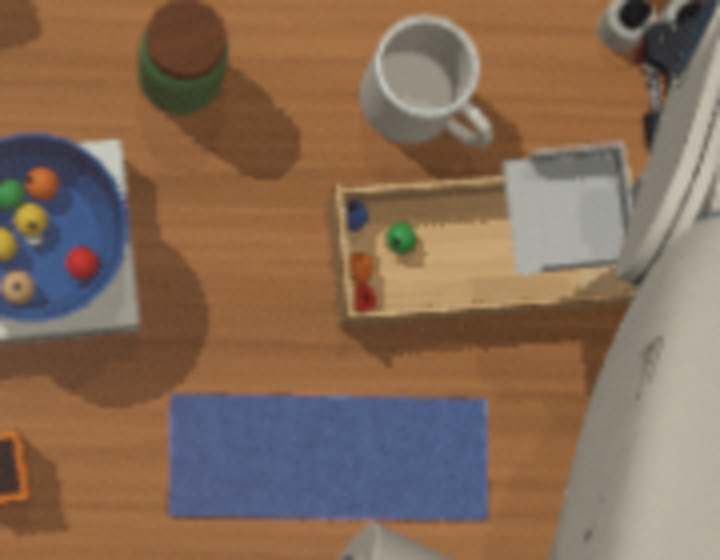

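Top view: blue at (357,215), green (401,238), orange (362,266) and red (365,298) remain in the trough. The bowl beads have settled. I'll lower for the second scoop.

```bash
python3 -m pendant '{"grip":[-1,-1,-1,-1,-1,-1,-1,-1,-1,-1,-1,-1],"linear":[[0.9,0.2,14],[0.9,0.2,14],[0.8,0.2,14],[0.8,0.2,14],[0.8,0.2,14],[0.7,0.2,14],[0.7,0.1,14],[0.7,0.1,14],[0.2,0,6],[0.1,0,6],[0.1,0,6],[0,0,6]],"angular":[[0,0.002,0],[0,0.002,0],[0,0.002,0],[0,0.002,0],[0,0.002,0],[0,0.002,0],[0,0.002,0],[0,0.002,0],[0,0.004,0],[0,0.004,0],[0,0.004,0],[0,0.004,0]]}'
python3 -m pendant '{"grip":[-1,-1,-1,-1,-1],"linear":[[0.5,0,0.8],[0.5,0,0.8],[0.5,0,0.8],[0,0,0],[0,0,0]],"angular":[[0,0,0],[0,0,0],[0,0,0],[0,0,0],[0,0,0]]}'
python3 - <<'E'
from h import *
to();print(np.round(lipnow(),1))
E
```

```text
t: 21.98
ee_pos: [654.7, -321.7, 65.0]
orientation: [2.072, 2.306, -0.055]
ft_force: [0.7, -0.8, 1.9]
width: 17.9
grasp_force: 30.0
t: 22.4
ee_pos: [654.5, -320.0, 63.0]
orientation: [2.071, 2.306, -0.055]
ft_force: [-0.6, -0.9, 2.7]
width: 17.8
grasp_force: 30.0
pos [ 654.5 -320.    63. ] F [-0.6 -0.9  2.7] M [0.2  0.03 0.  ] w 17.8 gf 30.0 t 22.4 q [-0.45  0.74  1.48 -0.06  0.89 -0.52]
[ 2.5 -9.8  5.6  3.1]
```

```bash
python3 -m pendant '{"grip":[-1,-1,-1,-1,-1,-1,-1,-1,-1,-1,-1,-1],"linear":[[7,-0.1,-0.4],[7,-0.1,-0.4],[7,-0.1,-0.4],[7,-0.1,-0.4],[7,-0.1,-0.4],[7,-0.1,-0.4],[7,-0.1,-0.4],[7,-0.1,-0.4],[7,-0.1,-0.4],[7,0,-0.4],[7,0,-0.4],[7,0,-0.4]],"angular":[[0,0,0],[0,0,0],[0,0,0],[0,0,0],[0,0,0],[0,0,0],[0,0,0],[0,0,0],[0,0,0],[0,0,0],[0,0,0],[0,0,0]]}'
python3 -m pendant '{"grip":[-1,-1,-1,-1,-1],"linear":[[4,0,-0.2],[4,0,-0.2],[3,0,-0.2],[0,0,0],[0,0,0]],"angular":[[0,0,0],[0,0,0],[0,0,0],[0,0,0],[0,0,0]]}'
python3 - <<'E'
from h import *
to();print(np.round(lipnow(),1))
im=ctrl.get_image('wrist');save(im,'w10',(100,0,400,220),1.5)
E
```

```text
t: 23.4
ee_pos: [644.0, -235.7, 62.5]
orientation: [2.072, 2.307, -0.056]
ft_force: [-0.5, 0.1, 1.8]
width: 17.6
grasp_force: 30.0
t: 23.82
ee_pos: [642.8, -225.1, 62.3]
orientation: [2.073, 2.307, -0.056]
ft_force: [1.0, 0.3, 2.2]
width: 17.6
grasp_force: 30.0
pos [ 642.8 -225.1   62.3] F [1.  0.3 2.2] M [0.37 0.02 0.01] w 17.6 gf 30.0 t 23.82 q [-0.33  0.69  1.59 -0.07  0.84 -0.4 ]
[ 0.9 85.9  5.   3.1]
```

View pics/w10.png

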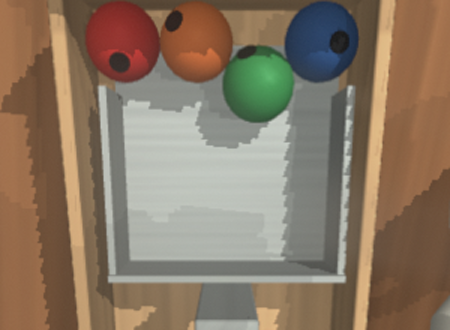

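All four beads ride onto the lip, with the red one at the left edge. I'll carry on to the wall.

```bash
python3 -m pendant '{"grip":[-1,-1,-1,-1,-1,-1,-1],"linear":[[2.5,0,-0.1],[2.5,0,-0.1],[2.5,0,-0.1],[2.5,0,-0.1],[2.5,0,-0.1],[0,0,0],[0,0,0]],"angular":[[0,0,0],[0,0,0],[0,0,0],[0,0,0],[0,0,0],[0,0,0],[0,0,0]]}'
python3 - <<'E'
from h import *
to();print(np.round(lipnow(),1))
im=ctrl.get_image('wrist');save(im,'w11',(100,0,400,220),1.5)
B=np.array([20.7,1.5,51.7]); e,R,o=pose(); b=e+R@B; print(b)
b1=b.copy(); b1[2]=7; b1[1]-=8;b1[0]+=.9
plan([(b1,-18,12)],LIP=B)
E
```

```text
t: 24.45
ee_pos: [641.7, -213.0, 62.5]
orientation: [2.072, 2.307, -0.056]
ft_force: [-0.1, -2.2, 2.7]
width: 18.2
grasp_force: 30.0
pos [ 641.7 -213.    62.5] F [-0.1 -2.2  2.7] M [-0.24  0.07  0.04] w 18.2 gf 30.0 t 24.45 q [-0.32  0.68  1.61 -0.07  0.83 -0.38]
[ 1.2 98.   5.1  3.1]
[ 641.32523972 -195.13740029    9.74573439]
12 [[-2.2,0.0,0.9],[-2.2,0.0,0.9],[-2.2,0.0,0.9],[-2.3,0.0,0.9],[-2.3,0.0,0.8],[-2.3,0.0,0.8],[-2.3,0.0,0.8],[-2.3,0.0,0.8],[-2.3,0.0,0.8],[-2.3,0.0,0.7],[-2.3,0.0,0.7],[-2.3,0.0,0.7]] [[0.0,0.031,-0.0],[0.0,0.031,-0.0],[0.0,0.031,-0.0],[0.0,0.031,-0.0],[0.0,0.031,-0.0],[0.0,0.031,-0.0],[0.0,0.031,-0.0],[0.0,0.031,-0.0],[0.0,0.031,-0.0],[0.0,0.031,-0.0],[0.0,0.031,-0.0],[0.0,0.031,-0.0]]
```

View pics/w11.png

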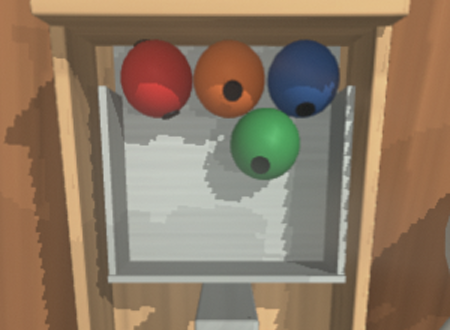

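All four remaining beads are on the pan with the lip at the wall (row ~45). I'll tip the nose up in place and lift. That was picture 14, so from here I check numerically.

```bash
python3 -m pendant '{"grip":[-1,-1,-1,-1,-1,-1,-1,-1,-1,-1,-1,-1],"linear":[[-1.9,0,1],[-1.9,0,1],[-1.9,0,1],[-1.9,0,1],[-1.9,0,1],[-1.9,0,1],[-1.9,0,1],[-1.9,0,1],[-1.9,0,1],[-1.9,0,1],[0,0,0],[0,0,0]],"angular":[[0,0.036,0],[0,0.036,0],[0,0.036,0],[0,0.036,0],[0,0.036,0],[0,0.036,0],[0,0.036,0],[0,0.036,0],[0,0.036,0],[0,0.036,0],[0,0,0],[0,0,0]]}'
python3 -m pendant '{"grip":[-1,-1,-1,-1,-1,-1,-1,-1,-1,-1,-1,-1],"linear":[[0.2,0,-4],[1.4,0,-7],[3.6,0,-11],[3.6,0,-11],[3.6,0,-11],[3.6,0,-11],[3.6,0,-11],[3.6,0,-11],[3.6,0,-11],[3.6,0,-11],[1.2,0,-4],[0,0,0]],"angular":[[0,0,0],[0,0,0],[0,0,0],[0,0,0],[0,0,0],[0,0,0],[0,0,0],[0,0,0],[0,0,0],[0,0,0],[0,0,0],[0,0,0]]}'
cat >> h.py <<'E'
def beadblobs(im,box=None):
    "saturated bead-coloured blobs (u,v,area,mean hue)"
    h=cv2.cvtColor(im,cv2.COLOR_RGB2HSV); out=[]
    for n,lo,hi in [('red',(0,150,90),(5,255,255)),('red2',(172,150,90),(180,255,255)),('orange',(7,190,150),(16,255,255)),('yellow',(20,150,130),(32,255,255)),('green',(45,120,60),(80,255,255)),('blue',(100,150,60),(120,255,255))]:
        m=cv2.inRange(h,lo,hi)
        if box: z=np.zeros_like(m);a,b,c,d=box;z[b:d,a:c]=m[b:d,a:c];m=z
        k,l,s,ct=cv2.connectedComponentsWithStats(m)
        out+=[(n,*np.round(ct[i]).astype(int).tolist(),int(s[i,4])) for i in range(1,k) if s[i,4]>12]
    return out
E
python3 - <<'E'
from h import *
to();print(np.round(lipnow(),1))
print('pan',beadblobs(ctrl.get_image('wrist'),(165,35,335,195)))
c=cam('scene');s=ctrl.get_image('scene')
pts=np.array([proj(c,[*world(x,y),10]) for x,y in [(-48,-130),(48,-130),(48,100),(-48,100)]])
m=np.zeros(s.shape[:2],np.uint8);cv2.fillPoly(m,[pts.astype(np.int32)],1); print(pts.round())
print('trough',beadblobs(s*m[:,:,None]))
E
```

```text
t: 25.5
ee_pos: [642.7, -230.6, 49.1]
orientation: [-1.938, -2.155, -0.297]
ft_force: [-0.8, 0.1, -2.4]
width: 17.6
grasp_force: 30.0
t: 26.5
ee_pos: [644.3, -231.9, 159.8]
orientation: [-1.939, -2.159, -0.3]
ft_force: [-0.5, 0.4, -2.5]
width: 17.8
grasp_force: 30.0
pos [ 644.3 -231.9  159.8] F [-0.5  0.4 -2.5] M [-0.37 -0.03  0.03] w 17.8 gf 30.0 t 26.5 q [-0.48  0.66  1.42  0.27  1.24 -0.69]
[  1.8  92.6 142.2 -17.5]
pan [('red', 202, 156, 1220)]
[[182. 373.]
 [231. 395.]
 [279. 290.]
 [239. 276.]]
trough []
```

```bash
python3 - <<'E'
from h import *
im=ctrl.get_image('wrist');np.save('w12.npy',im)
h=cv2.cvtColor(im,cv2.COLOR_RGB2HSV); m=cv2.inRange(h,(0,110,25),(180,255,255)); z=np.zeros_like(m); z[40:188,180:326]=m[40:188,180:326]
z=cv2.morphologyEx(z,cv2.MORPH_OPEN,np.ones((7,7)))
k,l,s,ct=cv2.connectedComponentsWithStats(z)
for i in range(1,k): print(ct[i].round(),s[i,4],np.median(im[l==i],0))
E
```

```text
[304. 107.] 590 [ 72.  96. 139.]
[222. 142.] 2864 [181.  85.  70.]
```

```bash
python3 - <<'E'
from h import *
im=np.load('w12.npy');h=cv2.cvtColor(cv2.medianBlur(im,5),cv2.COLOR_RGB2HSV)
def ch(p):
    H,S,V=p
    if V<45:return '#'
    if S<70:return '.'
    return 'R' if H<6 or H>170 else 'O' if H<18 else 'Y' if H<35 else 'G' if H<90 else 'B'
for v in range(30,200,8): print(''.join(ch(h[v,u]) for u in range(160,345,4)))
E
```

```text
OOOOOOOOOOOOOOOOOOOOOOOOOOOOOOOOOOOOOOOOOOOOOOO
OOOO......................................OOOOO
OOOO......................................OOOOO
OOOOO.....................................OOOOO
OO...........................................OO
OO..........................................OOO
OO..........................................OOO
OO..........................................OOO
OO................................BBB.......OOO
OO.............................BBBBBBBBB....OOO
OOO...............OOOOO........BBBBBBBBBB...OOO
OOO.............OOOOOOOOO.......BBBBBBBB....OOO
OOO............OOOOOOOOOOO.......BB..BBB....OOO
OOO........R...OOOOOOOOOOO..................OOO
OOO....RRRRRRRRROOOOOOOOO.GGGGGGGG.........OOOO
OOO...RRRRRR.RRRR..OOOO.GGGGGGGGGGG........OOOO
OOO...RRRRR..RRRR.......GGGGGG..GGG........OOOO
OOO...RRRRRRRRRR.........GGGGG..GG.........OOOO
OOO.....RRRRRRR...........GGGGGGG..........OOOO
OOOO.......................................OOOO
OOOOOOOOYOYOOOOOOOO........YYYOOOOOYYYYOOOOOOOO
OOOOOOOOOOOOOOOOOOO.........OOOOOOOOOOOOOOOOOOO
```

All four beads are in the pan (red, orange, green, blue) and the trough is empty. I'll carry and pour.

```bash
python3 - <<'E'
from h import *
plan([([634,122.7,135],-18,14)])
E
python3 -m pendant '{"grip":[-1,-1,-1,-1,-1,-1,-1,-1],"linear":[[5,0.5,1.7],[10,1,3.5],[15.6,1.6,5.4],[15.6,1.6,5.4],[15.6,1.6,5.4],[15.6,1.6,5.4],[15.6,1.6,5.4],[15.6,1.6,5.4]],"angular":[[0,0,0],[0,0,0],[0,0,0],[0,0,0],[0,0,0],[0,0,0],[0,0,0],[0,0,0]]}'
python3 -m pendant '{"grip":[-1,-1,-1,-1,-1,-1,-1,-1,-1,-1],"linear":[[15.6,1.6,5.4],[15.6,1.6,5.4],[15.6,1.6,5.4],[15.6,1.6,5.4],[15.6,1.6,5.4],[15.6,1.6,5.4],[8,1,3],[4,0.6,1],[0,0,0],[0,0,0]],"angular":[[0,0,0],[0,0,0],[0,0,0],[0,0,0],[0,0,0],[0,0,0],[0,0,0],[0,0,0],[0,0,0],[0,0,0]]}'
python3 - <<'E'
from h import *
e,R,o=pose(); print(np.round(e+R@LIP,1))
plan([([632.5,122.7,125],2,5),([632.5,122.7,110],52,16)])
E
```

```text
14 [[16.0,1.9,5.5],[16.0,1.9,5.5],[16.0,1.9,5.5],[16.0,1.9,5.5],[16.0,1.9,5.5],[16.0,2.0,5.5],[16.0,2.0,5.6],[16.0,2.0,5.6],[15.9,2.0,5.6],[15.9,2.0,5.6],[15.9,2.0,5.6],[15.9,2.0,5.6],[15.9,2.0,5.6],[15.9,2.0,5.6]] [[-0.0,0.001,-0.0],[-0.0,0.001,-0.0],[-0.0,0.001,-0.0],[-0.0,0.001,-0.0],[-0.0,0.001,-0.0],[-0.0,0.001,-0.0],[-0.0,0.001,-0.0],[-0.0,0.001,-0.0],[-0.0,0.001,-0.0],[-0.0,0.001,-0.0],[-0.0,0.001,-0.0],[-0.0,0.001,-0.0],[-0.0,0.001,-0.0],[-0.0,0.001,-0.0]]
t: 27.32
ee_pos: [642.2, -113.8, 155.1]
orientation: [-1.936, -2.157, -0.299]
ft_force: [0.8, -0.9, -1.7]
width: 17.6
grasp_force: 30.0
t: 28.15
ee_pos: [641.7, -4.0, 152.1]
orientation: [-1.937, -2.157, -0.299]
ft_force: [-0.1, -0.0, -2.1]
width: 17.7
grasp_force: 30.0
[630.7 111.8 134.6]
5 [[5.2,0.6,-4.6],[5.4,0.6,-4.7],[5.5,0.6,-4.8],[5.7,0.6,-4.9],[5.8,0.6,-5.1]] [[0.0,-0.068,-0.0],[0.0,-0.068,-0.0],[0.0,-0.068,-0.0],[0.0,-0.068,-0.0],[0.0,-0.068,-0.0]]
16 [[3.0,0.0,-4.7],[3.1,-0.0,-4.8],[3.1,-0.0,-4.8],[3.2,-0.0,-4.8],[3.2,-0.0,-4.8],[3.3,0.0,-4.8],[3.3,0.0,-4.8],[3.4,-0.0,-4.8],[3.4,-0.0,-4.8],[3.4,0.0,-4.9],[3.5,0.0,-4.9],[3.5,-0.0,-4.9],[3.6,0.0,-5.0],[3.6,-0.0,-5.0],[3.6,-0.0,-5.0],[3.7,0.0,-5.1]] [[-0.0,-0.055,-0.0],[0.0,-0.055,0.0],[0.0,-0.055,-0.0],[0.0,-0.055,0.0],[0.0,-0.055,0.0],[-0.0,-0.055,-0.0],[0.0,-0.055,-0.0],[0.0,-0.055,-0.0],[0.0,-0.055,0.0],[-0.0,-0.055,-0.0],[0.0,-0.055,-0.0],[-0.0,-0.055,0.0],[0.0,-0.055,-0.0],[0.0,-0.055,0.0],[-0.0,-0.055,0.0],[0.0,-0.055,0.0]]
```

```bash
python3 -m pendant '{"grip":[-1,-1,-1,-1,-1,-1,-1,-1,-1,-1,-1],"linear":[[5.2,0.6,-4.6],[5.4,0.6,-4.7],[5.5,0.6,-4.8],[5.7,0.6,-4.9],[5.8,0.6,-5.1],[3,0,-4.7],[3.1,0,-4.8],[3.1,0,-4.8],[3.2,0,-4.8],[3.2,0,-4.8],[3.3,0,-4.8]],"angular":[[0,-0.068,0],[0,-0.068,0],[0,-0.068,0],[0,-0.068,0],[0,-0.068,0],[0,-0.055,0],[0,-0.055,0],[0,-0.055,0],[0,-0.055,0],[0,-0.055,0],[0,-0.055,0]]}'
python3 -m pendant '{"grip":[-1,-1,-1,-1,-1,-1,-1,-1,-1,-1,-1,-1],"linear":[[3.3,0,-4.8],[3.4,0,-4.8],[3.4,0,-4.8],[3.4,0,-4.9],[3.5,0,-4.9],[3.5,0,-4.9],[3.6,0,-5],[3.6,0,-5],[3.6,0,-5],[3.7,0,-5.1],[0,0,0],[0,0,0]],"angular":[[0,-0.055,0],[0,-0.055,0],[0,-0.055,0],[0,-0.055,0],[0,-0.055,0],[0,-0.055,0],[0,-0.055,0],[0,-0.055,0],[0,-0.055,0],[0,-0.055,0],[0,0,0],[0,0,0]]}'
python3 - <<'E'
from h import *
e,R,o=pose(); print(np.round(e+R@LIP,1))
im=ctrl.get_image('wrist');h=cv2.cvtColor(cv2.medianBlur(im,5),cv2.COLOR_RGB2HSV)
print('max sat in pan',np.percentile(h[45:185,185:322,1],[50,95,99]))
plan([([634,118,145],5,8),([634,30,150],0,4)])
E
```

```text
t: 29.07
ee_pos: [640.0, 42.0, 205.9]
orientation: [1.905, 2.116, -0.352]
ft_force: [0.3, 0.0, -2.5]
width: 18.1
grasp_force: 30.0
t: 30.07
ee_pos: [633.6, 98.7, 223.9]
orientation: [1.57, 1.749, -0.772]
ft_force: [-0.4, 0.1, -1.3]
width: 17.5
grasp_force: 30.0
[632.4 122.4 108.7]
max sat in pan [ 9. 12. 18.]
8 [[-8.6,0.1,8.8],[-8.3,0.1,8.5],[-8.0,0.1,8.1],[-7.7,0.1,7.8],[-7.4,0.1,7.5],[-7.0,0.1,7.2],[-6.5,0.1,7.0],[-6.1,0.1,6.9]] [[-0.0,0.103,-0.0],[-0.0,0.103,-0.0],[-0.0,0.103,-0.0],[-0.0,0.103,-0.0],[-0.0,0.103,-0.0],[-0.0,0.103,-0.0],[-0.0,0.103,-0.0],[-0.0,0.103,-0.0]]
4 [[-23.0,-2.4,3.0],[-23.0,-2.4,2.5],[-23.0,-2.4,2.0],[-23.0,-2.4,1.5]] [[-0.0,0.022,-0.0],[0.0,0.022,0.0],[0.0,0.022,0.0],[-0.0,0.022,-0.0]]
```

```bash
python3 -m pendant '{"grip":[-1,-1,-1,-1,-1,-1,-1,-1,-1,-1,-1,-1],"linear":[[-8.6,0.1,8.8],[-8.3,0.1,8.5],[-8,0.1,8.1],[-7.7,0.1,7.8],[-7.4,0.1,7.5],[-7,0.1,7.2],[-6.5,0.1,7],[-6.1,0.1,6.9],[-23,-2.4,3],[-23,-2.4,2.5],[-23,-2.4,2],[-23,-2.4,1.5]],"angular":[[0,0.103,0],[0,0.103,0],[0,0.103,0],[0,0.103,0],[0,0.103,0],[0,0.103,0],[0,0.103,0],[0,0.103,0],[0,0.022,0],[0,0.022,0],[0,0.022,0],[0,0.022,0]]}'
python3 - <<'E'
from h import *
to((467.5,-122,130),rot(86.8))
E
```

```text
t: 31.12
ee_pos: [643.3, -77.6, 203.7]
orientation: [2.1, 2.333, 0.002]
ft_force: [0.4, -0.9, -0.8]
width: 17.8
grasp_force: 30.0
lin [ -25.6 -179.6   73.3]
ang [0.0027 0.001  0.1609]
pos [643.3 -77.6 203.7] F [ 0.4 -0.9 -0.8] M [-0.16  0.04 -0.03] w 17.8 gf 30.0 t 31.12 q [-0.14  0.48  1.59 -0.    1.07 -0.24]
```

```bash
python3 -m pendant '{"grip":[-1,-1,-1,-1,-1,-1,-1,-1,-1,-1,-1,-1],"linear":[[-2.6,-18,3],[-2.6,-18,4],[-2.6,-18,7],[-2.6,-18,8],[-2.6,-18,8],[-2.6,-18,8],[-2.6,-18,8],[-2.6,-18,8],[-2.6,-18,8],[-2.2,-17.6,8],[0,0,1.5],[0,0,1.5]],"angular":[[0,0,0],[0,0,0],[0,0,0],[0,0,0],[0,0,0],[0,0,0],[0,0,0],[0,0,0],[0,0,0],[0,0,0],[0,0,0.08],[0,0,0.08]]}'
python3 -m pendant '{"grip":[-1,-1],"linear":[[0,0,0],[0,0,0]],"angular":[[0,0,0],[0,0,0]]}'
python3 - <<'E'
from h import *
to((467.5,-122,60),rot(86.8))
t=ctrl.get_image('top');s=ctrl.get_image('scene');np.save('top3.npy',t);np.save('scene3.npy',s)
for n,im in(('top',t),('scene',s)):
    c=cam(n)
    def ins(poly,lab):
        m=np.zeros(im.shape[:2],np.uint8);cv2.fillPoly(m,[np.array(poly).astype(np.int32)],1);print(n,lab,[b for b in beadblobs(im*m[:,:,None]) if b[0]!='blue' or lab!='bowl'])
    th=np.linspace(0,6.3,30)
    ins([proj(c,[632.3+66*np.cos(a),137.7+66*np.sin(a),95]) for a in th],'bowl')
    ins([proj(c,[*world(x,y),10]) for x,y in [(-48,-130),(48,-130),(48,100),(-48,100)]],'trough')
# ascii of bowl in top view
u,v=proj(cam('top'),[632,138,70]).astype(int);h=cv2.cvtColor(t,cv2.COLOR_RGB2HSV)
def ch(p):
    H,S,V=p
    return '.' if S<60 else 'R' if (H<6 or H>170) else 'O' if H<17 else 'Y' if H<35 else 'G' if H<90 else 'B' if V>110 else 'b'
for y in range(v-24,v+25): print(''.join(ch(h[y,x]) for x in range(u-25,u+26)))
E
```

```text
t: 32.12
ee_pos: [466.3, -120.9, 130.1]
orientation: [2.285, 2.153, -0.001]
ft_force: [-0.0, -0.1, -1.3]
width: 17.8
grasp_force: 30.0
t: 32.28
ee_pos: [467.8, -120.6, 130.4]
orientation: [2.276, 2.16, -0.0]
ft_force: [-0.3, 0.1, -1.9]
width: 17.8
grasp_force: 30.0
lin [-1.2 -0.4 70.4]
ang [0.0024 0.0024 0.0036]
pos [ 467.8 -120.6  130.4] F [-0.3  0.1 -1.9] M [-0.12  0.07 -0.01] w 17.8 gf 30.0 t 32.28 q [-0.28  0.36  2.01 -0.    0.77 -0.22]
top bowl [('red', 240, 165, 40), ('red', 222, 170, 32), ('yellow', 242, 157, 36), ('yellow', 215, 165, 33)]
top trough []
scene bowl [('red', 296, 191, 50), ('orange', 302, 200, 36), ('yellow', 305, 188, 47), ('green', 310, 196, 48), ('green', 324, 198, 34)]
scene trough []
OOOOOOOOOOOOOOOOO..BBbb.bbbbbBB...OOOOOOOOOOOOOOOOO
OOOOOOOOOOOOOOO..bbbb.....bbbbbbbb..OOO........OOOO
OOOOOOOOOOOOO..bbbbb.b..b..b....bbbB...........OOOO
OOOOOOOOOOO..bb....................bbB.........OOOO
OOOOOOOO...Bbb......b................bB.........OOO
..........bb........bbbbbbbbbbb.......bbB.......OOO
.........bb......bbbbbbbbbbbb.bbbbb....bbB......OOO
........Bbb....b
[... 1467 characters left out ...]
B.YYYYOO.bbbbbBBBB......
......Bb.bb....RRRRRRRRBBBB.OYYYYYOO.bbbBBBB.......
.......Bbbbbbb.RRRRRRRRbBBB.OYYYYOOO.bBBBBBB.......
........BbbbbbbRRRRRRRRbbbB.OYYYOOOO.bBBBBB........
.........BbbbBbbRRRRRRRbbbBB.OOOOOO.bBBBBB.........
..........BbbbBb..RRRR.bbbbBB.OOOO..bBBB...........
...........BbbbBbb.b..bbbbbBBBb...bBBBB............
............BBbbbbBbbbbbbBBBBBBBBBBBBB.............
..............BBbbBBBBBBBBBBBBBBBBBB...............
................BBBBBBBBBBBBBBBBBB.................
...................BBBBBBBBBBBB....................
...................................................
...................................................
...................................................
```

Bowl contents as seen from above: 2 green, 2 orange, 2 yellow, 2 red, pale and the blues, 11 in all. Trough and pan are empty. I'll lay the scoop down on its mat.

```bash
python3 -m pendant '{"grip":[-1,-1,-1,-1,-1,-1,-1,-1,-1,-1,-1,-1],"linear":[[-0.8,-0.4,10],[0,0,12],[0,0,12],[0,0,12],[0,0,10],[0,0,8],[0,0,4],[0,0,3],[0,0,2],[0,0,1],[0,0,0],[0,0,0]],"angular":[[0,0,0.003],[0,0,0],[0,0,0],[0,0,0],[0,0,0],[0,0,0],[0,0,0],[0,0,0],[0,0,0],[0,0,0],[0,0,0],[0,0,0]]}'
python3 - <<'E'
from h import *
to((468,-121.5,54.7),rot(86.8))
E
```

```text
t: 33.38
ee_pos: [467.4, -120.6, 55.8]
orientation: [2.281, 2.157, -0.001]
ft_force: [0.7, -0.6, -1.3]
width: 17.9
grasp_force: 30.0
lin [-0.9  0.7  1.1]
ang [ 0.001   0.0021 -0.0001]
pos [ 467.4 -120.6   55.8] F [ 0.7 -0.6 -1.3] M [-0.01  0.07  0.01] w 17.9 gf 30.0 t 33.38 q [-0.28  0.5   2.04 -0.    0.61 -0.22]
```

```bash
python3 -m pendant '{"grip":[-1,-1,-1],"linear":[[0,0,0.8],[0,0,0.4],[0,0,0]],"angular":[[0,0,0],[0,0,0],[0,0,0]]}'
python3 -m pendant '{"grip":[-0.3,-0.1,0.1,0.3,0.6,1,1,1,1,1,1,1],"linear":[[0,0,0],[0,0,0],[0,0,0],[0,0,0],[0,0,0],[0,0,0],[0,0,0],[0,0,-4],[0,0,-10],[0,0,-12],[0,0,-14],[0,0,-14]],"angular":[[0,0,0],[0,0,0],[0,0,0],[0,0,0],[0,0,0],[0,0,0],[0,0,0],[0,0,0],[0,0,0],[0,0,0],[0,0,0],[0,0,0]]}'
python3 -m pendant '{"grip":[1,1,1,1,1,1,1,1],"linear":[[0,0,-14],[0,0,-14],[0,0,-14],[0,0,-14],[0,0,-14],[0,0,-14],[0,0,0],[0,0,0]],"angular":[[0,0,0],[0,0,0],[0,0,0],[0,0,0],[0,0,0],[0,0,0],[0,0,0],[0,0,0]]}'
python3 - <<'E'
from h import *
to()
g=cam('wrist');w=ctrl.get_image('wrist');np.save('w13.npy',w)
t=ctrl.get_image('top');np.save('top4.npy',t)
c=cam('top');h=cv2.cvtColor(t,cv2.COLOR_RGB2HSV)
m=cv2.inRange(h,(2,150,90),(14,255,255)); z=np.zeros_like(m)
# orange outline: hue sharper than wood; search near the old place
z[185:250,190:260]=m[185:250,190:260]
h0=cv2.cvtColor(np.load('top0.npy'),cv2.COLOR_RGB2HSV)
print('wood hsv',h[230,230],'batt px',h0[217,219-5:219+8].tolist())
d=cv2.absdiff(np.load('top0.npy'),t).max(2); d=cv2.morphologyEx((d>45).astype(np.uint8),cv2.MORPH_OPEN,np.ones((3,3)))
k,l,s,ct=cv2.connectedComponentsWithStats(d); print([(ct[i].round().tolist(),int(s[i,4])) for i in range(1,k) if s[i,4]>15])
# scoop handle in the wrist picture
hw=cv2.cvtColor(w,cv2.COLOR_RGB2HSV)
mm=cv2.inRange(hw,(0,0,0),(180,255,70)); z=np.zeros_like(mm); z[120:280,200:300]=mm[120:280,200:300]
k,l,s,ct=cv2.connectedComponentsWithStats(z); i=1+np.argmax(s[1:,4]); print('handle',s[i],onz(g,ct[i][0],s[i][1],82))
E
```

```text
t: 33.63
ee_pos: [467.6, -120.7, 54.7]
orientation: [2.281, 2.157, -0.001]
ft_force: [0.5, -1.3, 3.0]
width: 17.5
grasp_force: 30.0
t: 34.63
ee_pos: [467.0, -120.4, 109.5]
orientation: [2.282, 2.157, -0.002]
ft_force: [-0.4, 0.4, 0.3]
width: 87.6
grasp_force: 0.0
t: 35.3
ee_pos: [467.5, -120.4, 193.3]
orientation: [2.28, 2.156, 0.0]
ft_force: [0.1, 1.1, -0.4]
width: 88.1
grasp_force: 0.0
pos [ 467.5 -120.4  193.3] F [ 0.1  1.1 -0.4] M [-0.04  0.04 -0.01] w 88.1 gf 0.0 t 35.3 q [-0.28  0.25  1.96 -0.    0.92 -0.22]
wood hsv [ 14 143 162] batt px [[13, 170, 176], [10, 141, 121], [9, 84, 79], [8, 65, 74], [8, 70, 73], [5, 66, 73], [11, 78, 72], [6, 67, 72], [9, 67, 72], [8, 96, 88], [12, 171, 148], [13, 182, 186], [13, 174, 164]]
[([231.0, 146.0], 58), ([309.0, 155.0], 40), ([347.0, 288.0], 16484), ([331.0, 159.0], 113), ([235.0, 162.0], 348), ([219.0, 168.0], 120), ([219.0, 216.0], 103), ([208.0, 226.0], 120), ([213.0, 238.0], 46), ([30.0, 335.0], 5162), ([407.0, 309.0], 71), ([396.0, 310.0], 19), ([400.0, 326.0], 412), ([295.0, 342.0], 259), ([53.0, 336.0], 33), ([65.0, 347.0], 173), ([422.0, 356.0], 841), ([225.0, 356.0], 62), ([238.0, 367.0], 336), ([271.0, 373.0], 561), ([224.0, 377.0], 155), ([423.0, 368.0], 39), ([415.0, 378.0], 193), ([426.0, 376.0], 26), ([98.0, 381.0], 64), ([442.0, 381.0], 20)]
handle [ 240  170   22  110 2206] [ 470.05817333 -104.83973595   82.        ]
```

The scoop is back on its mat: the handle front is at y −105, against −104 at the start. The image difference shows the battery was knocked from pixel (219,217) to about (208,226). I'll go over it and measure with the wrist camera.

```bash
python3 - <<'E'
from h import *
p=onz(cam('top'),208,228,44); print(p); to((p[0],p[1]-45,210),rot(90))
E
```

```text
[415.71161102 194.27228236  44.        ]
lin [266.1 -65.9 -18.5]
ang [-0.0002  0.0019 -0.056 ]
pos [ 466.6 -120.1  192. ] F [-0.3 -0.5 -1.2] M [-0.01  0.04 -0.04] w 87.6 gf 0.0 t 35.4 q [-0.28  0.26  1.97 -0.    0.92 -0.22]
```

```bash
python3 -m pendant '{"grip":[1,1,1,1,1,1,1,1,1,1,1,1],"linear":[[24,-6,-2],[24,-6,-2],[24,-6,-2],[24,-6,-2],[24,-6,-2],[24,-6,-2],[24,-6,-2],[24,-6,-2],[24,-6,-2],[24,-6,-1],[24,-6,0],[0,0,0]],"angular":[[0,0,-0.05],[0,0,0],[0,0,0],[0,0,0],[0,0,0],[0,0,0],[0,0,0],[0,0,0],[0,0,0],[0,0,0],[0,0,0],[0,0,0]]}'
cat >> h.py <<'E'
def battery(box=(60,0,440,230)):
    g=cam('wrist');w=ctrl.get_image('wrist');np.save('wb.npy',w)
    h=cv2.cvtColor(w,cv2.COLOR_RGB2HSV); m=cv2.inRange(h,(4,195,110),(14,255,255)); z=np.zeros_like(m);a,b,c,d=box;z[b:d,a:c]=m[b:d,a:c]
    z=cv2.morphologyEx(z,cv2.MORPH_CLOSE,np.ones((5,5)))
    cs,_=cv2.findContours(z,cv2.RETR_EXTERNAL,cv2.CHAIN_APPROX_NONE); 
    for k in sorted(cs,key=cv2.contourArea)[-3:]:
        if cv2.contourArea(k)<100: continue
        P=np.array([onz(g,*p,44)[:2] for p in k[:,0]],np.float32)
        print('orange',cv2.contourArea(k),cv2.boundingRect(k),'rect@44',cv2.minAreaRect(P))
    return w
E
python3 - <<'E'
from h import *
to()
w=battery(); h=cv2.cvtColor(cv2.medianBlur(w,5),cv2.COLOR_RGB2HSV)
u,v=proj(cam('wrist'),[415,194,44]).astype(int); print(u,v)
for y in range(max(0,v-60),min(v+64,300),8): print(' '.join('%d,%d,%d'%tuple(h[y,x]) for x in range(max(0,u-80),u+81,16)))
E
```

```text
t: 36.4
ee_pos: [402.6, 147.0, 209.9]
orientation: [2.225, 2.217, -0.004]
ft_force: [-0.5, 0.1, 1.1]
width: 87.9
grasp_force: 0.0
pos [402.6 147.  209.9] F [-0.5  0.1  1.1] M [-0.05  0.05 -0.  ] w 87.9 gf 0.0 t 36.4 q [ 0.32  0.15  2.05 -0.    0.94  0.33]
262 125
13,133,142 13,133,138 13,134,143 13,133,140 13,135,157 13,133,157 13,133,151 13,134,143 13,134,148 12,134,143 13,132,131
13,135,144 13,133,138 13,135,144 13,133,140 13,135,157 13,135,157 13,133,150 13,135,144 13,134,147 13,135,142 13,131,130
12,134,146 12,134,139 13,134,143 13,134,141 12,134,156 13,135,157 13,134,150 13,134,146 13,134,146 13,135,140 13,131,130
13,133,148 13,134,139 13,133,140 13,133,140 13,136,156 13,135,157 13,133,150 13,134,150 13,134,145 13,135,138 12,132,131
13,135,149 13,134,139 13,133,138 13,134,141 13,135,155 12,135,157 13,133,148 13,133,150 13,134,145 13,133,136 13,133,130
13,133,149 13,134,139 13,134,137 13,135,140 14,153,155 11,166,177 11,174,196 10,172,191 13,136,143 13,133,134 13,133,130
13,134,150 13,134,139 13,133,136 13,133,132 9,115,80 9,95,70 9,90,68 11,174,196 12,134,143 13,132,133 13,131,1
[... 374 characters left out ...]
133,134 13,131,103 10,176,191 10,175,191 11,176,190 12,162,164 13,134,141 13,135,142 13,133,138
13,131,140 13,132,139 13,133,134 13,130,106 12,132,112 13,133,113 13,133,111 13,135,149 13,136,141 13,134,143 13,132,137
13,130,139 13,131,138 13,131,134 13,130,106 13,131,111 13,133,113 13,134,145 13,133,149 13,134,141 13,135,145 13,133,138
13,126,130 13,128,131 13,130,135 13,128,106 12,129,113 13,134,145 12,134,148 13,134,150 13,133,140 13,133,146 13,133,138
13,125,131 13,127,131 13,129,136 13,131,144 13,134,152 13,133,153 13,133,149 13,134,150 13,134,141 13,134,150 13,134,139
12,122,132 13,126,140 13,127,137 13,132,145 13,133,152 13,134,154 13,134,148 13,134,150 13,133,140 13,134,152 12,133,140
```

```bash
sed -i 's/(4,195,110),(14,255,255)/(6,152,90),(13,255,255)/' h.py
python3 - <<'E'
from h import *
w=battery()
g=cam('wrist');h=cv2.cvtColor(cv2.medianBlur(w,3),cv2.COLOR_RGB2HSV)
# dark cap on the top face
m=((h[:,:,2]<85)&(h[:,:,1]<120)).astype(np.uint8); m[:60]=0;m[200:]=0;m[:,:215]=0;m[:,320:]=0
cs,_=cv2.findContours(m,cv2.RETR_EXTERNAL,cv2.CHAIN_APPROX_NONE);k=max(cs,key=cv2.contourArea)
P=np.array([onz(g,*p,44)[:2] for p in k[:,0]],np.float32);print('cap',cv2.minAreaRect(P))
for y in range(96,176,3): print(y,''.join('#' if m[y,x] else 'o' if h[y,x,1]>152 else '.' for x in range(215,315,2)))
E
```

```text
orange 2388.5 (238, 101, 59, 47) rect@44 ((419.7835693359375, 194.44537353515625), (54.10502624511719, 40.064693450927734), 3.147247314453125)
cap ((420.269287109375, 193.47520446777344), (42.43084716796875, 28.554840087890625), 3.343555212020874)
96 ..................................................
99 ..................................................
102 ..................................oooooo..........
105 ............ooooooooooooooooooooooooooooo.........
108 ............ooooooooooooooooo.....###.ooo.........
111 ............ooo#######################ooo.........
114 ............ooo#######################ooo.........
117 ............ooo#######################ooo.........
120 ............ooo#######################ooo.........
123 ............ooo#######################ooo.........
126 ............ooo#######################ooo.........
129 ............ooo.######################ooo.........
132 ............ooo.######################ooo.........
135 .............oo.######################ooo.........
138 .............ooo######################ooo.........
141 .............ooo###....oooooooooooooooooo.........
144 .............oooooooooooooooooooooooooooo.........
147 ..............oo..................................
150 ..................................................
153 ..................................................
156 ..................................................
159 ..................................................
162 ..................................................
165 ..................................................
168 ..................................................
171 ..................................................
174 ..................................................
```

The orange top face measures 54.1 × 40.1 mm at z = 44, centred at (420,194), with its long side at azimuth 3°. I'll turn the gripper to close across the 40 mm side.

```bash
python3 -m pendant '{"grip":[1,1,1,1,1,1,1,1,1,1,1,1],"linear":[[0,0,0],[0,0,0],[0,0,0],[0,0,0],[0,0,0],[0,0,0],[0,0,0],[0,0,0],[0,0,0],[0,0,0],[0,0,0],[0,0,0]],"angular":[[0,0,0.12],[0,0,0.12],[0,0,0.12],[0,0,0.12],[0,0,0.12],[0,0,0.12],[0,0,0.12],[0,0,0.12],[0,0,0.12],[0,0,0.12],[0,0,0.12],[0,0,0.12]]}'
python3 -m pendant '{"grip":[1,1],"linear":[[0,0,0],[0,0,0]],"angular":[[0,0,0.075],[0,0,0]]}'
python3 - <<'E'
from h import *
to((419.9,194.2,80),rot(3.2))
E
```

```text
t: 37.5
ee_pos: [403.8, 143.2, 210.2]
orientation: [3.134, 0.184, -0.002]
ft_force: [0.2, 0.3, -0.3]
width: 87.8
grasp_force: 0.0
t: 37.67
ee_pos: [403.8, 143.3, 210.2]
orientation: [3.138, 0.072, -0.001]
ft_force: [-0.1, -0.6, 0.2]
width: 87.7
grasp_force: 0.0
lin [ 18.6 -50.5 130.1]
ang [ 0.0025  0.001  -0.01  ]
pos [403.8 143.3 210.2] F [-0.1 -0.6  0.2] M [-0.01  0.14 -0.06] w 87.7 gf 0.0 t 37.67 q [ 0.31  0.15  2.05 -0.    0.94  1.84]
```

```bash
python3 -m pendant '{"grip":[1,1,1,1,1,1,1,1],"linear":[[4.6,-12.5,10],[4.6,-12.5,10],[4.6,-12.5,10],[4.6,-12.5,15],[0,0,20],[0,0,20],[0,0,20],[0,0,20]],"angular":[[0,0,-0.01],[0,0,0],[0,0,0],[0,0,0],[0,0,0],[0,0,0],[0,0,0],[0,0,0]]}'
python3 -m pendant '{"grip":[1,1],"linear":[[0,0,0],[0,0,0]],"angular":[[0,0,0],[0,0,0]]}'
python3 - <<'E'
from h import *
to((419.9,194.2,20),rot(3.2))
E
```

```text
t: 38.33
ee_pos: [419.4, 194.4, 84.4]
orientation: [3.138, 0.098, -0.0]
ft_force: [-0.6, 0.1, 0.3]
width: 87.9
grasp_force: 0.0
t: 38.5
ee_pos: [418.7, 194.2, 84.9]
orientation: [3.137, 0.095, -0.004]
ft_force: [0.2, 0.2, 0.3]
width: 87.6
grasp_force: 0.0
lin [ 1.4 -0.1 64.9]
ang [0.0031 0.0028 0.0049]
pos [418.7 194.2  84.9] F [0.2 0.2 0.3] M [0.05 0.11 0.02] w 87.6 gf 0.0 t 38.5 q [ 0.41  0.42  2.07 -0.    0.66  1.92]
```

```bash
python3 -m pendant '{"grip":[1,1,1,1,1,1,1,1,1,1],"linear":[[1.2,0,10],[0,0,10],[0,0,10],[0,0,10],[0,0,10],[0,0,8],[0,0,4.5],[0,0,2],[0,0,0],[0,0,0]],"angular":[[0,0,0.005],[0,0,0],[0,0,0],[0,0,0],[0,0,0],[0,0,0],[0,0,0],[0,0,0],[0,0,0],[0,0,0]]}'
python3 -m pendant '{"grip":[-1,-1,-1,-1,-1,-1,-1,-1,-1,-1],"linear":[[0,0,0],[0,0,0],[0,0,0],[0,0,0],[0,0,0],[0,0,0],[0,0,0],[0,0,0],[0,0,0],[0,0,0]],"angular":[[0,0,0],[0,0,0],[0,0,0],[0,0,0],[0,0,0],[0,0,0],[0,0,0],[0,0,0],[0,0,0],[0,0,0]]}'
python3 - <<'E'
from h import *
to((419.9,194.2,20),rot(3.2))
E
```

```text
t: 39.33
ee_pos: [420.7, 195.2, 21.2]
orientation: [3.138, 0.086, 0.0]
ft_force: [-0.7, 0.2, -0.1]
width: 87.7
grasp_force: 0.0
t: 40.17
ee_pos: [420.6, 195.1, 21.2]
orientation: [3.138, 0.086, 0.0]
ft_force: [0.2, -0.3, 0.9]
width: 39.6
grasp_force: 30.0
lin [-0.8  0.9  1.2]
ang [ 0.002  -0.0002 -0.001 ]
pos [420.6 195.1  21.2] F [ 0.2 -0.3  0.9] M [-0.05  0.2   0.02] w 39.6 gf 30.0 t 40.17 q [ 0.41  0.55  2.08 -0.    0.51  1.93]
```

Battery held (39.6 mm, 30 N). I'll lift, turn, and look at the socket from above.

```bash
python3 -m pendant '{"grip":[-1,-1,-1,-1,-1,-1,-1,-1,-1,-1],"linear":[[0,0,-5],[0,0,-15],[0,0,-20],[0,0,-25],[0,0,-25],[0,0,-25],[0,0,-25],[0,0,-25],[0,0,-20],[0,0,-10]],"angular":[[0,0,0],[0,0,0],[0,0,0],[0,0,0],[0,0,0],[0,0,0],[0,0,0],[0,0,0],[0,0,0],[0,0,0]]}'
python3 -m pendant '{"grip":[-1,-1,-1,-1,-1,-1,-1,-1,-1,-1],"linear":[[20,0,0],[20,0,0],[20,0,0],[20,0,0],[20,0,0],[20,0,0],[20,0,0],[20,0,0],[20,0,0],[20,0,0]],"angular":[[0,0,0],[0,0,0],[0,0,0],[0,0,0],[0,0,0],[0,0,0],[0,0,0],[0,0,0],[0,0,0],[0,0,0]]}'
python3 -m pendant '{"grip":[-1,-1,-1,-1,-1,-1,-1,-1,-1,-1,-1,-1],"linear":[[0,0,0],[0,0,0],[0,0,0],[0,0,0],[0,0,0],[0,0,0],[0,0,0],[0,0,0],[0,0,0],[0,0,0],[0,0,0],[0,0,0]],"angular":[[0,0,-0.12],[0,0,-0.12],[0,0,-0.12],[0,0,-0.12],[0,0,-0.12],[0,0,-0.12],[0,0,-0.12],[0,0,-0.12],[0,0,-0.12],[0,0,-0.12],[0,0,-0.12],[0,0,-0.12]]}'
python3 -m pendant '{"grip":[-1,-1,-1,-1],"linear":[[0,0,0],[0,0,0],[0,0,0],[0,0,0]],"angular":[[0,0,-0.12],[0,0,-0.08],[0,0,0],[0,0,0]]}'
python3 - <<'E'
from h import *
to((622,200,215),rot(97.2))
g=cam('wrist');w=ctrl.get_image('wrist');np.save('ws.npy',w)
print('socket px',proj(g,[617.5,261,45]), 'ball', proj(g,[588,347,105]))
h=cv2.cvtColor(cv2.medianBlur(w,3),cv2.COLOR_RGB2HSV)
m=((h[:,:,0]>4)&(h[:,:,0]<20)&(h[:,:,1]>90)&(h[:,:,2]>100)).astype(np.uint8)
k,l,s,ct=cv2.connectedComponentsWithStats(m)
for i in range(1,k):
    if s[i,4]>40: print(s[i],ct[i].round(1),onz(g,*ct[i],45).round(1))
E
```

```text
t: 41.0
ee_pos: [421.3, 195.8, 218.8]
orientation: [3.14, 0.086, 0.005]
ft_force: [1.1, -0.3, -1.7]
width: 40.2
grasp_force: 30.0
t: 41.83
ee_pos: [620.5, 206.2, 215.0]
orientation: [3.138, 0.086, -0.003]
ft_force: [0.3, 0.5, -1.0]
width: 40.0
grasp_force: 30.0
t: 42.83
ee_pos: [619.5, 206.2, 215.0]
orientation: [2.297, 2.142, -0.005]
ft_force: [0.2, 0.1, -1.8]
width: 40.1
grasp_force: 30.0
t: 43.17
ee_pos: [619.8, 206.3, 215.3]
orientation: [2.082, 2.352, -0.004]
ft_force: [0.4, 0.7, -1.3]
width: 40.4
grasp_force: 30.0
lin [-6.5  1.5  0.3]
ang [-0.0015  0.0023 -0.0043]
pos [619.8 206.3 215.3] F [ 0.4  0.7 -1.3] M [-0.07  0.06  0.04] w 40.4 gf 30.0 t 43.17 q [ 0.3   0.47  1.57 -0.    1.1   0.18]
socket px [254.07943461 117.96887463] ball [228.44569534  -8.03881831]
[    0     0   167   283 40603] [ 78.4 127.4] [453.  231.6  45. ]
[  329     0   183   283 26098] [398.  125.5] [753.9 270.3  45. ]
[227  74  53   8 336] [253.6  77.4] [612.6 297.1  45. ]
[168 146   9  52 241] [171.1 169.1] [542.6 202.3  45. ]
[229 151  50   6 290] [253.  153.5] [620.7 227.4  45. ]
[214 187  74   4 241] [251.2 188.8] [623.2 192.1  45. ]
[ 205  194   93   87 3561] [250.4 222.2] [626.6 157.1  45. ]
[145 268  20  26 163] [154.2 278.5] [532.5  81.9  45. ]
[  0 321  16  50 481] [  6.2 343.1] [375.3 -15.4  45. ]
[145 320  14  17  82] [152.6 328.4] [534.2  21.   45. ]
[488 321  12  35 150] [493.1 334.6] [906.6  61.   45. ]
[ 184  322  128   43 3426] [244.5 345.1] [637.7  12.   45. ]
[365 354  13   9  42] [372.5 358.2] [783.1  13.4  45. ]
[427 355  21   7  71] [435.4 357.6] [852.3  23.6  45. ]
```

```bash
python3 - <<'E'
from h import *
p=ctrl.camera_params('wrist');print(p['cx'],p['cy'],p['vfov'],p['k1'],np.array(p['T_tool_cam']).round(4).tolist())
c=cam('wrist');T=np.array(p['T_tool_cam']);c['R']=T[:3,:3].T;c['t']=-c['R']@T[:3,3]
print(onz(c,251,33.3,50))
for u,v,z in[(253.6,77.4,170.3),(253,153.5,170.3),(250.4,222,-22.8)]: print(onz(c,u,v,z).round(2))
w=np.load('ws.npy');h=cv2.cvtColor(w,cv2.COLOR_RGB2HSV)
for y in range(60,200,5): print(y,''.join('o' if h[y,x,1]>90 else '#' if h[y,x,2]<120 else '-' if h[y,x,2]<170 else '.' for x in range(190,320,2)))
E
```

```text
250.80520489517002 192.72058912445493 58.64226477596378 0.02561153442897604 [[0.0002, -0.97, -0.2432, 65.1679], [1.0, 0.0003, -0.0003, 1.6389], [0.0003, -0.2432, 0.97, -161.84], [0.0, 0.0, 0.0, 1.0]]
[105.60032139   1.67294817  50.        ]
[ 91.4   4.1 170.3]
[ 21.25   3.67 170.3 ]
[ 17.37   1.43 -22.8 ]
60 -----------..--------...-------...------.........................
65 -------..........................................................
70 -----............................................................
75 ---................oooooooooooooooooooooooooo....................
80 ...................oooooooooooooooooooooooooo....................
85 ....................------------------------.....................
90 .....................-----------------------.....................
95 .....................---------..------------.....................
100 ......................................------.....................
105 ......................................------.....................
110 .......................................-----.....................
115 ...........................
[... 458 characters left out ...]

150 .................................................................
155 ....................ooooooooooooooooooooooooo....................
160 .................................................................
165 .................................................................
170 .................................................................
175 .................................................................
180 ..............................-----..............................
185 ...................-##oooooooooooooooooooooo#-...................
190 ............ooooooooooooooooooooooooooooooooooooo#o-.............
195 ..........#oooooooooooooooooooooooooooooooooooooooo#ooo-.........
```

```bash
python3 - <<'E'
from h import *
w=np.load('ws.npy')
for v in range(180,290,2): print(v,w[v,250].tolist(),w[v,235].tolist(),end=' | ')
print()
p=ctrl.camera_params('wrist')
for T in (np.array(p['T_tool_cam']),np.array([[1.75e-04,-.97008,-.242787,64.1386],[1,2.63e-4,-3.3e-4,.0439],[3.8e-4,-.242787,.97008,-161.84],[0,0,0,1]])):
    c=cam('wrist');c['R']=T[:3,:3].T;c['t']=-c['R']@T[:3,3]
    print([onz(c,250.8,v,z).round(1).tolist() for v,z in[(185.5,21.2),(187,21.2),(190,18.2),(192,18.2)]],[ (v,onz(c,250.8,v,-22.8)[0].round(1)) for v in (215,220,225,230,235,240)])
    print(onz(c,253.6,77.4,170.3).round(1),onz(c,253,153.5,170.3).round(1))
E
```

```text
180 [148, 151, 146] [198, 198, 183] | 182 [73, 84, 107] [178, 179, 168] | 184 [78, 96, 133] [76, 86, 112] | 186 [82, 84, 101] [87, 94, 116] | 188 [123, 80, 61] [125, 83, 64] | 190 [122, 80, 61] [123, 81, 62] | 192 [67, 61, 57] [71, 64, 59] | 194 [120, 78, 58] [120, 78, 59] | 196 [124, 78, 58] [123, 80, 60] | 198 [122, 76, 55] [123, 79, 59] | 200 [123, 77, 56] [122, 78, 57] | 202 [122, 75, 54] [122, 78, 56] | 204 [121, 75, 53] [122, 77, 55] | 206 [121, 73, 52] [122, 76, 54] | 208 [171, 97, 62] [170, 96, 63] | 210 [181, 101, 63] [180, 101, 64] | 212 [182, 102, 63] [182, 102, 64] | 214 [181, 100, 61] [182, 103, 63] | 216 [183, 102, 63] [181, 102, 63] | 218 [165, 93, 58] [180, 100, 61] | 220 [55, 44, 40] [61, 48, 46] | 222 [55, 46, 42] [57, 47, 44] | 224 [52, 43, 40] [55, 45, 43] | 226 [54, 45, 43] [56, 46, 43] | 228 [54, 44, 41] [53, 43, 40] | 230 [52, 41, 39] [54, 43, 40] | 232 [51, 41, 39] [55, 45, 42] | 234 [50, 40, 37] [51, 41, 37] | 236 [48, 40, 37] [52, 41, 38] | 238 [48, 40, 37] [51, 40, 38] | 240 [47, 37, 35] [50, 40, 37] | 242 [48, 39, 37] [50, 38, 36] | 244 [47, 38, 36] [49, 3
[... 551 characters left out ...]
| 280 [35, 30, 28] [38, 31, 31] | 282 [52, 50, 50] [54, 51, 50] | 284 [58, 57, 58] [60, 57, 57] | 286 [69, 68, 68] [70, 68, 69] | 288 [80, 79, 81] [81, 80, 80] | 
[[23.4, 1.6, 21.2], [22.5, 1.6, 21.2], [21.5, 1.6, 18.2], [20.4, 1.6, 18.2]] [(215, np.float64(20.5)), (220, np.float64(18.3)), (225, np.float64(16.0)), (230, np.float64(13.7)), (235, np.float64(11.4)), (240, np.float64(9.1))]
[ 91.4   4.1 170.3] [ 21.2   3.7 170.3]
[[22.4, -0.0, 21.2], [21.6, -0.0, 21.2], [20.6, -0.0, 18.2], [19.5, -0.0, 18.2]] [(215, np.float64(19.6)), (220, np.float64(17.3)), (225, np.float64(15.1)), (230, np.float64(12.8)), (235, np.float64(10.5)), (240, np.float64(8.2))]
[ 90.5   2.5 170.3] [ 20.4   2.1 170.3]
```

Using the battery edges seen in the same picture, the battery centre is at tool x −2.7 and the camera is biased about 1.5 mm in tool y. That puts the TCP target at (614.8, 265), azimuth 96.9.

```bash
python3 -m pendant '{"grip":[-1,-1,-1,-1,-1,-1,-1,-1,-1,-1,-1,-1],"linear":[[9.8,0.4,0],[9.8,0.4,0],[9.8,0.4,0],[9.8,0.4,0],[9.8,0.4,0],[9.8,0.4,0],[0,0,25],[0,0,25],[0,0,25],[0,0,20],[0,0,20],[0,0,10]],"angular":[[-0.001,0.002,0.002],[0,0,0],[0,0,0],[0,0,0],[0,0,0],[0,0,0],[0,0,0],[0,0,0],[0,0,0],[0,0,0],[0,0,0],[0,0,0]]}'
python3 -m pendant '{"grip":[-1,-1],"linear":[[0,0,0],[0,0,0]],"angular":[[0,0,0],[0,0,0]]}'
python3 - <<'E'
from h import *
to((614.8,265,72),rot(96.9))
E
```

```text
t: 44.22
ee_pos: [614.1, 265.4, 88.4]
orientation: [-2.081, -2.352, 0.004]
ft_force: [-0.9, -0.3, -2.4]
width: 40.0
grasp_force: 30.0
t: 44.38
ee_pos: [615.6, 265.6, 91.1]
orientation: [2.081, 2.353, 0.0]
ft_force: [0.6, -0.3, -1.6]
width: 39.7
grasp_force: 30.0
lin [-0.5 -0.8 19.1]
ang [0.0005 0.0001 0.0019]
pos [615.6 265.6  91.1] F [ 0.6 -0.3 -1.6] M [-0.07  0.03  0.01] w 39.7 gf 30.0 t 44.38 q [ 0.39  0.64  1.6  -0.    0.9   0.27]
```

```bash
python3 -m pendant '{"grip":[-1,-1,-1,-1,-1,-1],"linear":[[-0.5,-0.6,7],[0,0,7],[0,0,6],[0,0,0],[0,0,0],[0,0,0]],"angular":[[0,0,0.002],[0,0,0],[0,0,0],[0,0,0],[0,0,0],[0,0,0]]}'
python3 -c "
from h import *
to((614.8,265,50.2),rot(96.9))"
python3 -m pendant '{"grip":[-1,-1,-1,-1,-1,-1],"linear":[[0,0,2],[0,0,2],[0,0,2],[0,0,2],[0,0,1],[0,0,0]],"angular":[[0,0,0],[0,0,0],[0,0,0],[0,0,0],[0,0,0],[0,0,0]]}'
python3 -c "
from h import *
to((614.8,265,50.2),rot(96.9))"
```

```text
t: 44.88
ee_pos: [615.2, 264.6, 71.3]
orientation: [2.084, 2.35, 0.002]
ft_force: [0.3, -0.1, -1.3]
width: 39.6
grasp_force: 30.0
lin [ 0.5 -0.4 21.1]
ang [ 0.0013 -0.0001 -0.0005]
pos [615.2 264.6  71.3] F [ 0.3 -0.1 -1.3] M [-0.08  0.1  -0.06] w 39.6 gf 30.0 t 44.88 q [ 0.39  0.67  1.6  -0.    0.87  0.27]
t: 45.38
ee_pos: [614.9, 264.5, 61.8]
orientation: [2.084, 2.35, 0.0]
ft_force: [-0.7, 0.3, -1.1]
width: 39.7
grasp_force: 30.0
lin [ 0.5 -0.  11.6]
ang [ 0.0005  0.0001 -0.0004]
pos [614.9 264.5  61.8] F [-0.7  0.3 -1.1] M [ 0.02  0.03 -0.03] w 39.7 gf 30.0 t 45.38 q [ 0.39  0.68  1.61 -0.    0.85  0.27]
```

It has entered the socket (bottom at 40.6 mm) with no contact force. I'll keep pushing.

```bash
python3 -m pendant '{"grip":[-1,-1,-1,-1,-1,-1],"linear":[[0.2,0,1.5],[0,0,1.5],[0,0,1.5],[0,0,1.5],[0,0,0],[0,0,0]],"angular":[[0,0,0],[0,0,0],[0,0,0],[0,0,0],[0,0,0],[0,0,0]]}'
python3 -m pendant '{"grip":[-1,-1,-1,-1,-1,-1],"linear":[[0,0,1.5],[0,0,1.5],[0,0,1.5],[0,0,1],[0,0,0],[0,0,0]],"angular":[[0,0,0],[0,0,0],[0,0,0],[0,0,0],[0,0,0],[0,0,0]]}'
python3 -c "
from h import *
to((614.8,265,50.2),rot(96.9))"
```

```text
t: 45.88
ee_pos: [615.0, 264.7, 56.0]
orientation: [2.084, 2.35, 0.001]
ft_force: [-0.1, 0.8, -1.0]
width: 39.5
grasp_force: 30.0
t: 46.38
ee_pos: [615.0, 264.7, 50.5]
orientation: [2.084, 2.35, 0.001]
ft_force: [0.5, 0.7, -1.1]
width: 39.7
grasp_force: 30.0
lin [ 0.3 -0.2  0.3]
ang [ 0.0008  0.0001 -0.0004]
pos [615.  264.7  50.5] F [ 0.5  0.7 -1.1] M [-0.03  0.04 -0.01] w 39.7 gf 30.0 t 46.38 q [ 0.39  0.7   1.61 -0.    0.83  0.27]
```

```bash
python3 -m pendant '{"grip":[-1,-1,-1,-1],"linear":[[0,0,0.7],[0,0,0.7],[0,0,0],[0,0,0]],"angular":[[0,0,0],[0,0,0],[0,0,0],[0,0,0]]}'
python3 -m pendant '{"grip":[-1,-1,-1,-1],"linear":[[0,0,0.7],[0,0,0.5],[0,0,0],[0,0,0]],"angular":[[0,0,0],[0,0,0],[0,0,0],[0,0,0]]}'
```

```text
t: 46.72
ee_pos: [615.1, 264.8, 50.2]
orientation: [2.084, 2.35, 0.001]
ft_force: [-2.6, -2.1, 5.7]
width: 39.9
grasp_force: 30.0
t: 47.05
ee_pos: [615.1, 264.8, 50.2]
orientation: [2.084, 2.35, 0.002]
ft_force: [-5.6, -2.4, 14.4]
width: 39.8
grasp_force: 30.0
```

The battery is bottomed at TCP z 50.2, exactly the expected seated height, with 14 N of push. I'll release and rise, with fingers shut for the toggle.

```bash
python3 -m pendant '{"grip":[-1,0.2,0.4,0.6,0.8,1,1,1,1,1,1,1],"linear":[[0,0,-1.5],[0,0,0],[0,0,0],[0,0,0],[0,0,0],[0,0,0],[0,0,-3],[0,0,-8],[0,0,-12],[0,0,-15],[0,0,-20],[0,0,-20]],"angular":[[0,0,0],[0,0,0],[0,0,0],[0,0,0],[0,0,0],[0,0,0],[0,0,0],[0,0,0],[0,0,0],[0,0,0],[0,0,0],[0,0,0]]}'
python3 -m pendant '{"grip":[-1,-1,-1,-1,-1,-1],"linear":[[0,0,-20],[0,0,-20],[0,0,-20],[0,0,-20],[0,0,0],[0,0,0]],"angular":[[0,0,0],[0,0,0],[0,0,0],[0,0,0],[0,0,0],[0,0,0]]}'
python3 - <<'E'
from h import *
to((544,341,200),rot(96.9))
c=cam('top');g=cam('wrist');t=ctrl.get_image('top');w=ctrl.get_image('wrist')
def blob(im,lo,hi,box):
    h=cv2.cvtColor(im,cv2.COLOR_RGB2HSV);m=cv2.inRange(h,lo,hi);z=np.zeros_like(m);a,b,d,e=box;z[b:e,a:d]=m[b:e,a:d]
    k,l,s,ct=cv2.connectedComponentsWithStats(z);i=1+np.argmax(s[1:,4]);return ct[i],s[i]
for n,cc,im,box in(('w',g,w,(60,0,440,180)),('t',c,t,(140,150,180,190))):
    try:
        ct,s=blob(im,(0,150,90),(6,255,255),box);print(n,ct,s,onz(cc,*ct,106.5))
    except Exception as e: print(n,e)
print('batt px',proj(g,[616,262,73]),proj(c,[616,262,73]))
E
```

```text
t: 48.05
ee_pos: [615.2, 264.8, 129.8]
orientation: [2.084, 2.35, 0.002]
ft_force: [0.1, 0.1, -0.1]
width: 87.8
grasp_force: 0.0
t: 48.55
ee_pos: [615.8, 265.1, 210.2]
orientation: [2.083, 2.349, 0.007]
ft_force: [-0.1, 0.3, -0.6]
width: 51.1
grasp_force: 0.0
lin [ 83.9 -62.3  10. ]
ang [ 0.0051 -0.0011 -0.0004]
pos [615.8 265.1 210.2] F [-0.1  0.3 -0.6] M [-0.07  0.01  0.01] w 51.1 gf 0.0 t 48.55 q [ 0.39  0.5   1.54 -0.    1.1   0.27]
w [224.68106312  73.89700997] [211  61  28  27 602] [588.21736836 351.10769684 106.5       ]
t attempt to get argmax of an empty sequence
batt px [248.074715   185.64083296] [187.94968996 162.3448187 ]
```

```bash
python3 -m pendant '{"grip":[-1,-1,-1,-1,-1,-1,-1,-1,-1,-1,-1,-1],"linear":[[14.6,-10,0],[14.6,-10,0],[14.6,-10,0],[14.6,-10,0],[14.6,-10,0],[14.6,-10,0],[0,-2,19],[0,0,19],[0,0,19],[0,0,19],[0,0,19],[0,0,19]],"angular":[[0.004,0,0],[0,0,0],[0,0,0],[0,0,0],[0,0,0],[0,0,0],[0,0,0],[0,0,0],[0,0,0],[0,0,0],[0,0,0],[0,0,0]]}'
python3 -m pendant '{"grip":[-1,-1,-1],"linear":[[0,0,0],[0,0,0],[0,0,0]],"angular":[[0,0,0],[0,0,0],[0,0,0]]}'
python3 - <<'E'
from h import *
to((605.5-5*.992,350-5*.126,95),rot(96.9))
E
```

```text
t: 49.65
ee_pos: [540.8, 344.4, 91.5]
orientation: [-2.082, -2.349, 0.007]
ft_force: [0.3, 0.5, 0.9]
width: 0.3
grasp_force: 0.0
t: 49.9
ee_pos: [542.3, 344.7, 94.0]
orientation: [-2.082, -2.349, 0.004]
ft_force: [0.3, 0.5, -0.2]
width: 0.6
grasp_force: 0.0
lin [-2.3 58.4 -1.2]
ang [-0.0033  0.     -0.0001]
pos [542.3 344.7  94. ] F [ 0.3  0.5 -0.2] M [-0.04  0.04  0.01] w 0.6 gf 0.0 t 49.9 q [0.55 0.61 1.66 0.   0.88 0.43]
```

```bash
python3 -m pendant '{"grip":[-1,-1,-1,-1,-1,-1,-1,-1,-1,-1,-1,-1],"linear":[[-0.2,5,0],[-0.2,5,0],[-0.2,5,0],[-0.2,5,0],[-0.2,5,0],[-0.2,5,0],[-0.2,5,0],[0,5,0],[0,5,0],[0,5,0],[0,4,0],[0,0,0]],"angular":[[0,0,0],[0,0,0],[0,0,0],[0,0,0],[0,0,0],[0,0,0],[0,0,0],[0,0,0],[0,0,0],[0,0,0],[0,0,0],[0,0,0]]}'
python3 -m pendant '{"grip":[-1,-1,-1,-1],"linear":[[0,2,0],[0,2,0],[0,0,0],[0,0,0]],"angular":[[0,0,0],[0,0,0],[0,0,0],[0,0,0]]}'
python3 -m pendant '{"grip":[-1,-1,-1,-1],"linear":[[0,1.5,0],[0,1.5,0],[0,0,0],[0,0,0]],"angular":[[0,0,0],[0,0,0],[0,0,0],[0,0,0]]}'
```

```text
t: 50.9
ee_pos: [597.4, 349.4, 93.4]
orientation: [-2.084, -2.349, 0.002]
ft_force: [0.3, 0.0, -0.0]
width: 1.0
grasp_force: 0.0
t: 51.23
ee_pos: [600.3, 349.7, 93.4]
orientation: [-2.083, -2.349, 0.004]
ft_force: [-1.2, -0.3, -0.5]
width: 0.2
grasp_force: 0.3
t: 51.57
ee_pos: [603.0, 350.0, 93.3]
orientation: [-2.083, -2.349, 0.005]
ft_force: [-2.5, -0.1, -1.5]
width: -0.0
grasp_force: 1.0
```

```bash
for i in 1; do python3 -m pendant '{"grip":[-1,-1,-1,-1],"linear":[[0,1.5,0],[0,1.5,0],[0,0,0],[0,0,0]],"angular":[[0,0,0],[0,0,0],[0,0,0],[0,0,0]]}'; done
python3 -m pendant '{"grip":[-1,-1,-1],"linear":[[0,1.5,0],[0,0,0],[0,0,0]],"angular":[[0,0,0],[0,0,0],[0,0,0]]}'
python3 - <<'E'
from h import *
g=cam('wrist');w=ctrl.get_image('wrist');s=ctrl.get_image('scene');c=cam('scene')
h=cv2.cvtColor(s,cv2.COLOR_RGB2HSV);m=cv2.inRange(h,(0,140,90),(6,255,255));m2=cv2.inRange(h,(173,140,90),(180,255,255))|m
k,l,st,ct=cv2.connectedComponentsWithStats(m2)
print([(ct[i].round(1).tolist(),int(st[i,4])) for i in range(1,k) if st[i,4]>15 and 270<ct[i][0]<380])
print('off',proj(c,[584,347,106.5]),'on',proj(c,[627,351.6,106.5]))
E
```

```text
t: 51.9
ee_pos: [603.3, 350.0, 93.2]
orientation: [-2.081, -2.347, 0.012]
ft_force: [-11.9, -2.1, 5.7]
width: 0.0
grasp_force: 5.9
t: 52.15
ee_pos: [603.4, 350.0, 93.1]
orientation: [-2.08, -2.346, 0.016]
ft_force: [-16.2, -1.1, 7.8]
width: 0.3
grasp_force: 8.4
[([334.8, 145.7], 41), ([295.3, 190.7], 65), ([295.3, 202.4], 19)]
off [320.90507806 144.49840624] on [335.54904579 147.43472688]
```

The toggle is on its stop: 16 N, and the ball is at (334.8,145.7) against an expected on position of (335.5,147.4). I'll back off, rise and do a final check.

```bash
python3 -m pendant '{"grip":[-1,-1,-1,-1,-1,-1,-1,-1,-1,-1,-1,-1],"linear":[[0,-4,0],[0,-8,0],[0,-10,0],[0,-15,0],[0,-15,0],[0,-5,-10],[0,0,-25],[0,0,-25],[0,0,-25],[0,0,-25],[0,0,0],[0,0,0]],"angular":[[0,0,0],[0,0,0],[0,0,0],[0,0,0],[0,0,0],[0,0,0],[0,0,0],[0,0,0],[0,0,0],[0,0,0],[0,0,0],[0,0,0]]}'
python3 -m pendant '{"grip":[-1,-1,-1,-1,-1,-1,-1,-1,-1,-1],"linear":[[0,-20,0],[0,-20,0],[0,-20,0],[0,-20,0],[0,-20,0],[0,-20,0],[0,0,0],[0,0,0],[0,0,0],[0,0,0]],"angular":[[0,0,0],[0,0,0],[0,0,0],[0,0,0],[0,0,0],[0,0,0],[0,0,0],[0,0,0],[0,0,0],[0,0,0]]}'
python3 - <<'E'
from h import *
to()
s=ctrl.get_image('scene');t=ctrl.get_image('top');c=cam('scene');s0=np.load('scene0.npy');t0=np.load('top0.npy')
h=cv2.cvtColor(s,cv2.COLOR_RGB2HSV);m=cv2.inRange(h,(0,140,90),(6,255,255))|cv2.inRange(h,(173,140,90),(180,255,255))
k,l,st,ct=cv2.connectedComponentsWithStats(m)
print('ball',[(ct[i].round(1).tolist(),int(st[i,4])) for i in range(1,k) if st[i,4]>15 and 270<ct[i][0]<380])
for n,a,b in(('scene',s0,s),('top',t0,t)):
    d=cv2.morphologyEx((cv2.absdiff(a,b).max(2)>40).astype(np.uint8),cv2.MORPH_OPEN,np.ones((3,3)))
    k,l,st,ct=cv2.connectedComponentsWithStats(d); print(n,[(ct[i].round().astype(int).tolist(),int(st[i,4])) for i in range(1,k) if st[i,4]>15])
# battery top outline in scene: orange near socket
m=cv2.inRange(h,(5,165,90),(14,255,255));z=np.zeros_like(m);z[130:190,290:370]=m[130:190,290:370]
k,l,st,ct=cv2.connectedComponentsWithStats(z);i=1+np.argmax(st[1:,4]);print('batt',ct[i],st[i],'exp top',proj(c,[616,262,73]),proj(c,[616,262,60]))
for n,X in(('mug',(745,-165,44)),('jar',(755,25,50)),('scoop',(472,-58,5)),('hand',(465,-154,80))): print(n,proj(c,X).round(),proj(cam('top'),X).round())
E
```

```text
t: 53.25
ee_pos: [552.8, 344.6, 206.4]
orientation: [-2.084, -2.35, -0.004]
ft_force: [0.1, -0.7, -0.1]
width: 0.9
grasp_force: 0.0
t: 54.08
ee_pos: [433.3, 329.8, 203.8]
orientation: [-2.083, -2.349, 0.003]
ft_force: [-0.5, -0.2, 0.3]
width: 0.5
grasp_force: 0.0
pos [433.3 329.8 203.8] F [-0.5 -0.2  0.3] M [-0.05  0.07 -0.06] w 0.5 gf 0.0 t 54.08 q [0.63 0.33 1.82 0.   0.99 0.51]
ball [([335.5, 145.6], 35), ([295.3, 190.7], 65), ([295.5, 202.4], 18)]
scene [([28, 22], 1124), ([94, 8], 206), ([248, 22], 1153), ([279, 1], 32), ([96, 31], 523), ([277, 42], 477), ([72, 57], 333), ([18, 58], 108), ([249, 64], 193), ([300, 70], 267), ([72, 69], 30), ([41, 90], 969), ([64, 72], 66), ([93, 86], 160), ([274, 83], 130), ([273, 99], 90), ([170, 132], 73), ([322, 144], 84), ([335, 147], 73), ([52, 163], 239), ([303, 165], 29), ([320, 170], 132), ([143, 193], 1727), ([250, 181], 72), ([214, 185], 47), ([300, 195], 425), ([242, 195], 206), ([322, 201], 62), ([45, 212], 548), ([80, 215], 38), ([6, 221], 43), ([254, 286], 40), ([268, 289], 92), ([238, 315], 1692)]
top [([223, 146], 31), ([231, 146], 66), ([337, 161], 318), ([309, 155], 40), ([321, 164], 192), ([157, 156], 55), ([235, 162], 359), ([191, 165], 392), ([219, 168], 122), ([312, 165], 23), ([158, 169], 44), ([154, 297], 15734), ([175, 184], 39), ([219, 217], 113), ([223, 228], 44), ([226, 255], 47), ([228, 268], 32), ([37, 337], 6708), ([261, 296], 852), ([228, 300], 21), ([302, 320], 221), ([253, 310], 16), ([272, 317], 215), ([269, 310], 20), ([273, 334], 212), ([329, 364], 908), ([274, 373], 668), ([299, 356], 18), ([236, 379], 115), ([306, 376], 38)]
batt [297.28215768 144.36721992] [290 130  29  42 482] exp top [319.11441714 171.51338881] [318.67163887 175.32972747]
mug [297. 316.] [323. 129.]
jar [337. 250.] [265. 123.]
scoop [212. 243.] [288. 213.]
hand [181. 246.] [322. 214.]
```

```bash
python3 -c "
from workcell import ctrl
print(ctrl.close_job())"
```

```text
the job is handed in; nothing more can be done
None
```

I handed the job in at about 54 s: all 11 beads were scooped into the bowl in two trips, the scoop laid back on its mat, the battery pushed fully home and the toggle flipped to on, with the mug and jar showing no change in the final image comparison.

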